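Sift the small grinding balls out of the tilting jar

ROBOT

A 6-joint arm with a two-finger parallel gripper is mounted at the origin on a cart in front of the work surface, level with it; the furniture and walls round the work are solid. World frame = base frame: x ahead of the robot, y to its left, z up, the work surface at z = 0. Lengths are in m, angles in rad, forces in N, time in s.
With the tool pointing down it reaches from about 0.225 to 0.875 m from the base axis. Payload 3.4 kg.
Tool frame: the origin (TCP) lies at the very end of the fingers, on their centre line; the grasp point (between the pads) lies behind it (manip.grasp_offset is the z of the grasp point in the tool frame, in m); z points along the fingers, y is the line along which they close (so a half turn about z gives the same grasp; the last joint's range is limited). The gripper opens to 85 mm and grips with 20 to 120 N. Pads are 22 mm wide; open, the fingers measure 114 mm over their backs; the gripper's body (76 mm by 85 mm) begins 54 mm behind the grasp point. The pads swing forward as they close: fully open they stand 13 mm farther back than shut.
Start: joints at [-1.434, 0.276, 1.505, -0, 1.361, -0.121], TCP at [0.147, -0.556, 0.231] pointing down, gripper open.
Joint ranges: [-2.89, 2.89], [-0.75, 2.08], [0.22, 2.7], [-1.18, 4.32], [0.11, 2.71], [-2.7, 2.7]. Speed limits (rad/s): [2.57, 2.57, 3.14, 3.14, 3.14, 3.14].

INTERFACE

Orientations are given as a unit quaternion [w, x, y, z].
In Python, from rig import manip gives the robot as it stands.
- The arm moves only by the shell command python3 -m pendant 'ROWS' [FORCE]. ROWS is JSON, a list of rows, each an object of numbers: "dx", "dy", "dz": the shift along the tool's x, y, z in m; "rx", "ry", "rz": the turn, a rotation vector about the tool's x, y, z in degrees; "hand": the finger opening in m, from 0 to 0.0854. In form: [{"dx": .., "dy": .., "dz": .., "rx": .., "ry": .., "rz": .., "hand": ..}, ...]. A call has 1 to 12 rows; each row shifts and turns the commanded pose from where the row before left it, along the tool's axes as they then stand; what a row does not reach is not made up. A row lasts 1/12 s, in which the tool goes at most 41.7 mm and 7.16 degrees, less where a joint would pass 70% of its speed; a pose out of reach is approached as far as the arm can. A call is refused whole if a number of a shift passes 0.0417 or a number of a turn 7.16, either way. A call with a gripper value outside its range is refused whole. The fingers move at their own pace and stop on an object; FORCE is the grip in N (left out, the last holds). Time passes only in rows, so rows that do not move let the fingers close. It gives the time, the measured TCP pose, the force, the opening and the grip force at its end, in the units of the state.
- manip.get_state(): the state, without advancing time (a new reading comes with each control period).
- manip.get_image(name): name is "side" or "top" or "wrist"; returns a dict with "frame" (420x560x3 uint8, red, green, blue), "fx", "fy", "cx", "cy" (pixels), "position" and "attitude" of the camera in the world; the wrist camera has in their place "mount" (4x4, takes a point from camera to tool coordinates, whose origin is the TCP and whose axes are the flange's). Camera axes: x right, y up, looking along -z (the intrinsics and any distortion apply to the point x, -y, -z); pixel columns grow to the right and rows downward; lengths in m; the calibration is good to about 2 mm. A picture is of the moment at which its call begins: read the wrist's pose just before it. There is no depth.
- manip.sign_off(): hands the job in; it is judged then, once.
The state is a dict: "clock": time; "qpos": joint angles; "qd": joint speeds; "effort": joint torques, N m; "position": TCP position; "ee_rot": TCP orientation; "contact_force": force on the tool from outside, world axes, zero at the start; "moment": the same for the moment, N m; "width": finger opening in m; "gripper_force": force on a finger pad.
Only numpy, scipy, OpenCV 4.12 (cv2) and the standard library are available. Lean on these libraries where they do the work, as an engineer would, in place of code of your own. Each camera call takes 0.05 s, during which the arm holds its last target. There are 200 camera calls.

TASK

Turn the sifter cap of the grinding-ball jar (it lifts against a spring) until its narrow slot, 18 mm wide, lies over the outlet on the pan side and the cap has dropped flush on its index pins. Then tip the jar with its crank, rocking it as often as needed, until all four small balls lie in the pan while the large ball stays in the jar, and bring the jar back fully upright with the cap still set and flush. Leave the things standing around undisturbed.

Things in the scene. Friction and masses are not known exactly. Their poses are not given: they have to be found in the camera images.
- stand: Grey stand fixed to the bench, origin on the bench under the jar. -x points to the pan (pouring side), y along the tipping axis, z up. Two side plates, 141 mm over all, 145 mm high. Between them hangs the jar: a bare metal cylinder 96 mm across, 84 mm wide and deep inside, from 75 to 167 mm above the bench; a fixed plate under its cap is open only at the outlet.
- pivot (a point): The middle of the jar's tipping axis, 125 mm above the bench; stays put; axes as the stand's.
- jar (a joint): Tipping angle of the jar (rad): 0 upright against a stop, grows as its top swings towards the pan, to 2.9 (nearly upside down). Stiff pivot (0.25 N m, 4 N at the crank): it stays where it is left. Balls roll out from about 1.7 on, the last near 2.8; a small ball caught behind the large one comes out after swinging back to about 0.4 and tipping again, sometimes twice.
- crank_grip (a point): Middle of the crank's round black grip bar (12 mm thick, 60 mm long, parallel to the tipping axis), fixed to the jar, 110 mm right (-y) of the stand's middle, 70 mm from the axis. Jar upright: it lies on the side away from the pan, 1.45 rad from straight up; tipping takes it over the top to 1.45 rad on the pan side. Pinch it from above; it turns in the fingers.
- sifter_cap (a joint): Turn of the cap about the jar's axis (rad), counter-clockwise from above positive, no end stops; 0 or 2 pi: the 18 mm slot is over the outlet. Three round-nosed pins on the collar fit three notches in the cap's rim (0.03 rad play; caught if under 0.06 rad off), so it seats at 0 and at 2.09 either way. Let go over a notch it drops flush by itself.
- cap_lift (a joint): Lift of the cap along the jar's axis (m): 0 flush, 0.007 end of travel. Spring and weight pull it down (about 10 N flush, 13 N at 5 mm). Flush, the pins keep it from turning until lifted 5 mm; let go between notches it stands about 4 mm proud on the pins and stays there, and turns stiffly. It starts so.
- cap_grip (a point): Point on the cap's axis inside its black finger bar (40 mm long, 11 mm wide, 26 mm high); the frame's x lies along the bar, z up the jar's axis. Cap flush: 70 mm above the tipping axis, 3 mm under the bar's top, 23 mm above the disc; it rises with the cap. The cap is a 110 mm aluminium disc, 4 mm thick, in three thirds: narrow slot, wide slot, pin-holes.
- slot_18 (a point): Middle of the cap's narrow slot (18 mm wide, curved, 104 degrees long), at the disc's top face, 33 mm from the cap's axis. Lets the small balls through, not the large one.
- slot_26 (a point): Middle of the cap's wide slot (26 mm wide, 80 degrees long), at the disc's top face, 33 mm from the cap's axis. Lets every ball through.
- fine_holes (a point): Middle of the third of the cap with pin-holes, at the disc's top face, 33 mm from the axis. Lets no ball through.
- outlet (a point): The jar's outlet: on the pan side of the collar, 33 mm from the jar's axis, at the height of the flush cap's top face; moves with the jar. slot_18 coincides with it when the cap is set and flush.
- pan: Open bare metal pan under the jar's pouring side, 204 mm long (its x), 104 mm wide (y), 32 mm high, 3 mm thick; origin at the centre of its underside. Loose, 0.5 kg.
- small_ball1: Polished steel ball, 14 mm across; origin at its centre. Starts in the jar, like the other balls.
- small_ball2: Polished steel ball, 14 mm across; origin at its centre.
- small_ball3: Polished steel ball, 14 mm across; origin at its centre.
- small_ball4: Polished steel ball, 14 mm across; origin at its centre.
- large_ball: Polished steel ball, 22 mm across; origin at its centre. Must stay in the jar.
- vial: Bystander: glass vial with a black cap, 23 mm across, 58 mm tall, standing left of the stand; origin at the centre of its underside.
- wash_bottle: Bystander: squeeze wash bottle, 176 mm tall, standing behind on the left; origin under its middle.

How it is judged:
By the outcome, as a careful person would: the job done as asked, in the order asked, and still so for the second after the job is handed in, with the robot touching nothing.
It also fails if it takes over 64 s, if anything falls off the work surface, if the arm or the gripper's body presses on something with over 40 N, if the wrist force passes 120 N, or if a joint passes its speed limit or range.

## Working session

There is one attempt and no reset: what is moved stays moved. The work goes in short steps, Python scripts to look and compute and a shell command to move; the robot and the scene stay as the last step left them, time stands still between calls to the robot, and variables do not carry over. Pictures are saved under pics/ and viewed, at most 10 in all, crops included, and the job is handed in when it is done.

```bash
ls; mkdir -p pics; cat > h.py <<'E'
import numpy as np, cv2
from rig import manip
from scipy.spatial.transform import Rotation as R
def rot(q): return R.from_quat([q[1],q[2],q[3],q[0]]).as_matrix()
E
python3 - <<'E'
from h import *
s=manip.get_state(); print(s, manip.grasp_offset)
for n in ("side","top"):
    im=manip.get_image(n); print({k:v for k,v in im.items() if k!='frame'})
    cv2.imwrite(f"pics/{n}0.png",im["frame"][:,:,::-1])
    np.save(f"{n}0.npy",im,allow_pickle=True)
E
```

```text
pics
{'clock': 0.0, 'qpos': array([-1.43397355e+00,  2.76605822e-01,  1.50614698e+00, -3.18001058e-05,
        1.36069420e+00, -1.21014438e-01]), 'qd': array([-2.69636328e-04, -3.20817457e-04, -6.85204785e-04,  1.99141476e-03,
       -1.70019438e-03,  8.07199209e-05]), 'effort': array([-2.45701805e-03, -4.16780198e+01, -2.45807523e+01, -4.92451654e-04,
        1.11204333e-02,  1.22171312e-05]), 'position': array([ 0.14652151, -0.55546612,  0.23042802]), 'ee_rot': array([-9.27021988e-04,  9.91700645e-01,  1.28565048e-01, -2.28753016e-05]), 'contact_force': array([-0.39152275, -0.09607836,  0.17021967]), 'moment': array([-0.02360019, -0.00502676,  0.06482007]), 'gripper_force': 0.0, 'width': 0.0852220140866861} -0.0187
{'fx': 487.56657844875105, 'fy': 487.56657844875105, 'cx': 272.7032561264238, 'cy': 209.65167731957573, 'position': array([ 0.2374005 , -0.56403924,  0.5626994 ]), 'attitude': array([ 0.83084807,  0.48905008, -0.1230605 , -0.23532448])}
{'fx': 529.4497587961746, 'fy': 529.4497587961746, 'cx': 284.32610478413653, 'cy': 202.5183800382669, 'position': array([0.48037265, 0.08799842, 0.95958089]), 'attitude': array([ 0.75271206,  0.0800861 , -0.07068798, -0.64962604])}
```

View pics/side0.png

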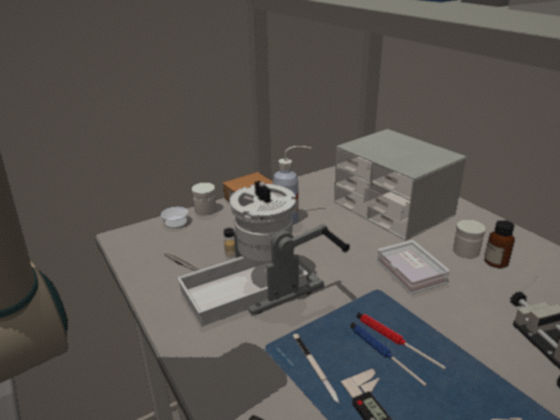

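View pics/top0.png

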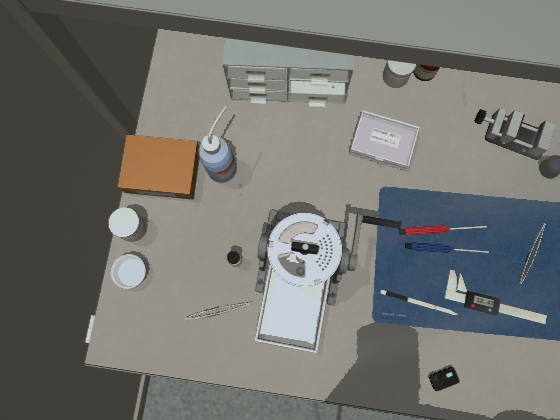

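```bash
cat >> h.py <<'E'
def load(n): return np.load(n,allow_pickle=True).item()
def ray(im,u,v,z,pose=None):
    if pose is None: p,A=im["position"],rot(im["attitude"])
    else: p,A=pose
    d=A@np.array([(u-im["cx"])/im["fx"],-(v-im["cy"])/im["fy"],-1.])
    return p+d*(z-p[2])/d[2]
def proj(im,P,pose=None):
    if pose is None: p,A=im["position"],rot(im["attitude"])
    else: p,A=pose
    c=A.T@(np.asarray(P)-p); return np.array([im["cx"]+im["fx"]*c[0]/-c[2], im["cy"]+im["fy"]*c[1]/c[2]])
E
python3 - <<'E'
from h import *
im=load("top0.npy"); f=im["frame"]
c=f[190:370,230:420,::-1]
cv2.imwrite("pics/topc.png",cv2.resize(c,None,fx=3.2,fy=3.2,interpolation=cv2.INTER_CUBIC))
for n,u,v,z in [("cap",304,250,.176),("bar",304,247.5,.2),("gripA",362,217,.133),("gripB",401,225,.133),
  ("panTL",270,283,.032),("panTR",328,297,.032),("panBL",257,342,.032),("panBR",316,352,.032),("vial",234,258,.058)]:
    print(n,ray(im,u,v,z).round(4))
E
```

```text
cap [0.582  0.0716 0.176 ]
bar [0.5825 0.0726 0.2   ]
gripA [ 0.6532 -0.0132  0.133 ]
gripB [ 0.6494 -0.0758  0.133 ]
panTL [0.5351 0.119  0.032 ]
panTR [0.5261 0.0163 0.032 ]
panBL [0.4339 0.1258 0.032 ]
panBR [0.4323 0.0246 0.032 ]
vial [0.5663 0.1852 0.058 ]
```

View pics/topc.png

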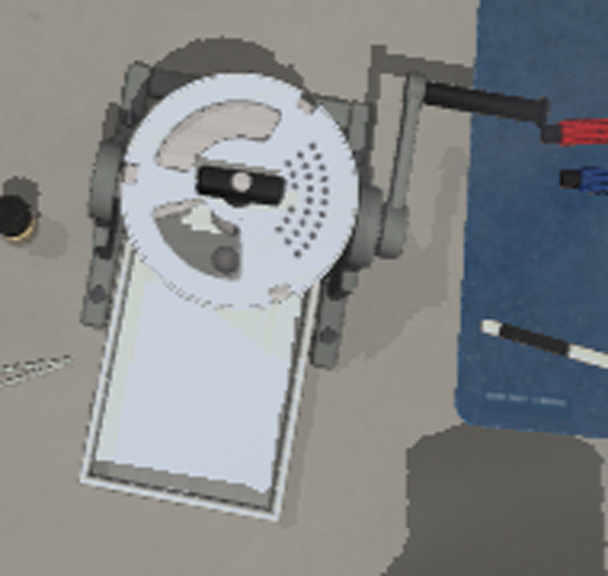

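```bash
cat >> h.py <<'E'
def plan(P,yaw=None):
    "rest shift in tool axes (mm), and rz (deg) to bring tool x to world yaw; tool stays down"
    s=manip.get_state(); A=rot(s["ee_rot"]); d=A.T@(np.asarray(P)-s["position"])*1000
    y0=np.degrees(np.arctan2(A[1,0],A[0,0]))
    print("t",round(s["clock"],2),"shift tool mm",d.round(1),"yaw",round(y0,2),"rz",None if yaw is None else round(-(yaw-y0),2),"tilt",A[:,2].round(4),"q",s["qpos"].round(2))
E
python3 - <<'E'
from h import *
im=load("top0.npy"); f=im["frame"].astype(int)
hsv=cv2.cvtColor(im["frame"],cv2.COLOR_RGB2HSV)
sub=np.zeros(f.shape[:2],np.uint8); sub[205:290,262:348]=1
# disc: bright
m=((hsv[...,2]>150)&(sub>0)).astype(np.uint8)
m[:, :]=m
# rim points by radial scan, excluding the pan side
c=np.array([305,249.5]); pts=[]
g=cv2.GaussianBlur(im["frame"].max(2),(0,0),0.7).astype(float)
for a in np.radians(np.r_[-30:210:3]):
    rr=np.arange(30,46,.25); x=c[0]+rr*np.cos(a); y=c[1]-rr*np.sin(a)
    p=cv2.remap(g.astype(np.float32),x[None].astype(np.float32),y[None].astype(np.float32),1)[0]
    i=np.argmin(np.gradient(p)); pts.append((x[i],y[i]))
W=np.array([ray(im,u,v,.176)[:2] for u,v in pts])
from scipy.optimize import least_squares
r=least_squares(lambda q:np.hypot(*(W-q[:2]).T)-q[2],[.582,.0716,.055],loss='soft_l1',f_scale=.001)
print("disc",r.x, np.abs(r.fun).mean())
# bar
dark=(hsv[...,2]<60).astype(np.uint8); 
def blob(x0,x1,y0,y1,z,name):
    b=np.zeros_like(dark); b[y0:y1,x0:x1]=dark[y0:y1,x0:x1]
    n,l,st,ce=cv2.connectedComponentsWithStats(b); k=1+np.argmax(st[1:,4])
    ys,xs=np.where(l==k); P=np.array([ray(im,u,v,z)[:2] for u,v in zip(xs,ys)])
    cen=P.mean(0); w,V=np.linalg.eigh(np.cov((P-cen).T)); d=V[:,1]; t=(P-cen)@d; s=(P-cen)@V[:,0]
    box=cen+d*(t.max()+t.min())/2
    print(name,st[k],cen.round(4),"ang",np.degrees(np.arctan2(d[1],d[0])).round(2),"len",np.ptp(t).round(4),np.ptp(s).round(4),"mid",box.round(4))
blob(285,325,236,260,.200,"bar")
blob(358,404,212,232,.133,"grip")
for n,(u,v) in dict(narrow=(230+222/3.2,190+130/3.2),wide=(230+200/3.2,190+247/3.2),fine=(230+310/3.2,190+200/3.2)).items():
    d=ray(im,u,v,.176)[:2]-r.x[:2]; print(n,np.degrees(np.arctan2(d[1],d[0])),np.hypot(*d))
E
```

```text
disc [0.58378913 0.07145246 0.05522627] 0.0005918675523504293
bar [291 242  27  12 206] [0.5819 0.0722] ang 89.55 len 0.0376 0.0149 mid [0.5819 0.0722]
grip [362 216  42  16 288] [ 0.6497 -0.0459] ang 86.56 len 0.0665 0.0162 mid [ 0.6496 -0.0472]
narrow 22.894485861023778 0.02827389871267802
wide 155.56420661928482 0.03237757368302704
fine -90.85267436963656 0.03398727619227738
```

```bash
python3 -c "
from h import *
plan([.5838,.0715,.275],89.5)"
```

```text
t 0.1 shift tool mm [ 582.7 -494.9  -43.5] yaw 14.77 rz -74.73 tilt [-2.0e-04  1.6e-03 -1.0e+00] q [-1.43  0.28  1.51 -0.    1.36 -0.12]
```

```bash
python3 -m pendant '[{"dz":-0.015},{"dx":0.02,"dy":-0.017,"dz":-0.02},{"dx":0.0265,"dy":-0.0225},{"dx":0.0265,"dy":-0.0225},{"dx":0.0265,"dy":-0.0225},{"dx":0.0265,"dy":-0.0225},{"dx":0.0265,"dy":-0.0225},{"dx":0.0265,"dy":-0.0225},{"dx":0.0265,"dy":-0.0225},{"dx":0.0265,"dy":-0.0225},{"dx":0.0265,"dy":-0.0225},{"dx":0.0265,"dy":-0.0225}]'
python3 -m pendant '[{"dx":0.0265,"dy":-0.0225},{"dx":0.0265,"dy":-0.0225},{"dx":0.0265,"dy":-0.0225},{"dx":0.0265,"dy":-0.0225},{"dx":0.0265,"dy":-0.0225},{"dx":0.0265,"dy":-0.0225},{"dx":0.0265,"dy":-0.0225},{"dx":0.0265,"dy":-0.0225},{"dx":0.0265,"dy":-0.0225},{"dx":0.0265,"dy":-0.0225},{"dx":0.0265,"dy":-0.0225},{"dx":0.006,"dy":-0.005}]'
python3 -m pendant '[{"rz":-6.8},{"rz":-6.8},{"rz":-6.8},{"rz":-6.8},{"rz":-6.8},{"rz":-6.8},{"rz":-6.8},{"rz":-6.8},{"rz":-6.8},{"rz":-6.8},{"rz":-6.8},{"rz":0}]'
python3 - <<'E'
from h import *
plan([.5838,.0715,.275],89.5)
s=manip.get_state(); im=manip.get_image("wrist"); im["s"]=s; np.save("w1.npy",im,allow_pickle=True)
print(s["position"],s["width"])
cv2.imwrite("pics/w1.png",im["frame"][:,:,::-1])
E
```

```text
t 0.1 shift tool mm [ 582.7 -494.9  -43.5] yaw 14.77 rz -74.73 tilt [-2.0e-04  1.6e-03 -1.0e+00] q [-1.43  0.28  1.51 -0.    1.36 -0.12]
[ 0.14652857 -0.55550866  0.23053564] 0.08552053089070785invalid input
invalid input
invalid input
```

View pics/w1.png

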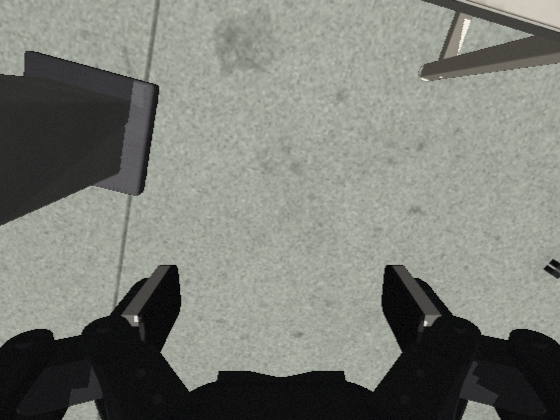

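The view only shows the floor below the start pose with the open fingers (tips at about (165,270) and (395,270)). All three calls were refused, so I'll test which row format is accepted.

```bash
python3 -m pendant '[{"dx":0,"dy":0,"dz":-0.015,"rx":0,"ry":0,"rz":0,"hand":0.085},{"dx":0.02,"dy":-0.017,"dz":-0.02,"rx":0,"ry":0,"rz":0,"hand":0.085}]'
```

```text
clock: 0.32
position: [0.1595, -0.5364, 0.264]
ee_rot: [-0.001, 0.992, 0.127, -0.001]
contact_force: [-0.3, -1.3, 0.1]
width: 0.0849
gripper_force: 0.0
```

```bash
python3 -m pendant '[{"dx":0.027,"dy":-0.023,"dz":0,"rx":0,"ry":0,"rz":0,"hand":0.085},{"dx":0.027,"dy":-0.023,"dz":0,"rx":0,"ry":0,"rz":0,"hand":0.085},{"dx":0.027,"dy":-0.023,"dz":0,"rx":0,"ry":0,"rz":0,"hand":0.085},{"dx":0.027,"dy":-0.023,"dz":0,"rx":0,"ry":0,"rz":0,"hand":0.085},{"dx":0.027,"dy":-0.023,"dz":0,"rx":0,"ry":0,"rz":0,"hand":0.085},{"dx":0.027,"dy":-0.023,"dz":0,"rx":0,"ry":0,"rz":0,"hand":0.085},{"dx":0.027,"dy":-0.023,"dz":0,"rx":0,"ry":0,"rz":0,"hand":0.085},{"dx":0.027,"dy":-0.023,"dz":0,"rx":0,"ry":0,"rz":0,"hand":0.085},{"dx":0.027,"dy":-0.023,"dz":0,"rx":0,"ry":0,"rz":0,"hand":0.085},{"dx":0.027,"dy":-0.023,"dz":0,"rx":0,"ry":0,"rz":0,"hand":0.085},{"dx":0.027,"dy":-0.023,"dz":0,"rx":0,"ry":0,"rz":0,"hand":0.085},{"dx":0.027,"dy":-0.023,"dz":0,"rx":0,"ry":0,"rz":0,"hand":0.085}]'
python3 -c "
from h import *
plan([.5838,.0715,.275],89.5)"
```

```text
clock: 1.32
position: [0.405, -0.1833, 0.2662]
ee_rot: [0.0, 0.992, 0.129, -0.0]
contact_force: [0.1, 0.0, -0.4]
width: 0.0851
gripper_force: 0.0
t 1.32 shift tool mm [ 237.8 -200.8   -8.8] yaw 14.77 rz -74.73 tilt [ 0.e+00 -1.e-04 -1.e+00] q [-0.58  0.06  1.69 -0.    1.39  0.73]
```

```bash
python3 -m pendant '[{"dx":0.0264,"dy":-0.0223,"dz":-0.001,"rx":0,"ry":0,"rz":0,"hand":0.085},{"dx":0.0264,"dy":-0.0223,"dz":-0.001,"rx":0,"ry":0,"rz":0,"hand":0.085},{"dx":0.0264,"dy":-0.0223,"dz":-0.001,"rx":0,"ry":0,"rz":0,"hand":0.085},{"dx":0.0264,"dy":-0.0223,"dz":-0.001,"rx":0,"ry":0,"rz":0,"hand":0.085},{"dx":0.0264,"dy":-0.0223,"dz":-0.001,"rx":0,"ry":0,"rz":0,"hand":0.085},{"dx":0.0264,"dy":-0.0223,"dz":-0.001,"rx":0,"ry":0,"rz":0,"hand":0.085},{"dx":0.0264,"dy":-0.0223,"dz":-0.001,"rx":0,"ry":0,"rz":0,"hand":0.085},{"dx":0.0264,"dy":-0.0223,"dz":-0.001,"rx":0,"ry":0,"rz":0,"hand":0.085},{"dx":0.0264,"dy":-0.0223,"dz":-0.001,"rx":0,"ry":0,"rz":0,"hand":0.085}]'
python3 -m pendant '[{"dx":0,"dy":0,"dz":0,"rx":0,"ry":0,"rz":-6.8,"hand":0.085},{"dx":0,"dy":0,"dz":0,"rx":0,"ry":0,"rz":-6.8,"hand":0.085},{"dx":0,"dy":0,"dz":0,"rx":0,"ry":0,"rz":-6.8,"hand":0.085},{"dx":0,"dy":0,"dz":0,"rx":0,"ry":0,"rz":-6.8,"hand":0.085},{"dx":0,"dy":0,"dz":0,"rx":0,"ry":0,"rz":-6.8,"hand":0.085},{"dx":0,"dy":0,"dz":0,"rx":0,"ry":0,"rz":-6.8,"hand":0.085},{"dx":0,"dy":0,"dz":0,"rx":0,"ry":0,"rz":-6.8,"hand":0.085},{"dx":0,"dy":0,"dz":0,"rx":0,"ry":0,"rz":-6.8,"hand":0.085},{"dx":0,"dy":0,"dz":0,"rx":0,"ry":0,"rz":-6.8,"hand":0.085},{"dx":0,"dy":0,"dz":0,"rx":0,"ry":0,"rz":-6.8,"hand":0.085},{"dx":0,"dy":0,"dz":0,"rx":0,"ry":0,"rz":-6.8,"hand":0.085},{"dx":0,"dy":0,"dz":0,"rx":0,"ry":0,"rz":0,"hand":0.085}]'
python3 - <<'E'
from h import *
plan([.5838,.0715,.275],89.5)
s=manip.get_state(); im=manip.get_image("wrist"); im["s"]=s; np.save("w1.npy",im,allow_pickle=True)
print(s["position"],im["mount"])
cv2.imwrite("pics/w1b.png",im["frame"][:,:,::-1])
E
```

```text
clock: 2.07
position: [0.5836, 0.0713, 0.275]
ee_rot: [0.0, 0.992, 0.129, -0.0]
contact_force: [0.7, -0.7, -0.5]
width: 0.0855
gripper_force: 0.0
clock: 3.07
position: [0.5829, 0.0696, 0.2749]
ee_rot: [-0.0, 0.709, 0.705, -0.0]
contact_force: [0.2, -0.5, 0.6]
width: 0.0855
gripper_force: 0.0
t 3.07 shift tool mm [ 1.9  0.9 -0.1] yaw 89.68 rz 0.18 tilt [-9.e-04 -1.e-04 -1.e+00] q [ 0.    0.27  1.4  -0.    1.47  0.01]
[0.58286377 0.06962614 0.27488112] [[-6.15335069e-04  9.56874828e-01  2.90499889e-01  7.37648137e-02]
 [ 9.99999738e-01  6.99843180e-04 -1.87013546e-04  8.57085824e-04]
 [-3.82252921e-04  2.90499697e-01 -9.56875007e-01 -1.43539436e-01]
 [ 0.00000000e+00  0.00000000e+00  0.00000000e+00  1.00000000e+00]]
```

View pics/w1b.png

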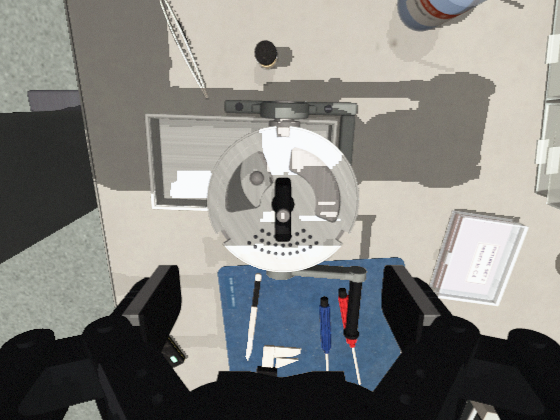

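The wrist picture shows the cap centred near (283,199) with its bar vertical at (283,208). The narrow slot is on the right (~(325,185)), the wide one on the left (~(245,180)), and the pin-holes are below. The crank grip is at (354,308).

```bash
cat >> h.py <<'E'
def wpose(im):
    s=im["s"]; A=rot(s["ee_rot"]); M=np.array(im["mount"]); return s["position"]+A@M[:3,3], A@M[:3,:3]
def darkblob(im,box,z,pose=None,thr=60):
    x0,x1,y0,y1=box; v=im["frame"].max(2); b=np.zeros(v.shape,np.uint8); b[y0:y1,x0:x1]=v[y0:y1,x0:x1]<thr
    n,l,st,ce=cv2.connectedComponentsWithStats(b); k=1+np.argmax(st[1:,4])
    c=max(cv2.findContours((l==k).astype(np.uint8),0,2)[0],key=cv2.contourArea)
    P=np.array([ray(im,*p[0],z,pose)[:2] for p in c],np.float32)
    (cen,wh,a)=cv2.minAreaRect(P*1000); 
    ys,xs=np.where(l==k); Q=np.array([ray(im,u,v,z,pose)[:2] for u,v in zip(xs,ys)]); q=Q.mean(0)
    d=np.linalg.eigh(np.cov((Q-q).T))[1][:,1]; ang=np.degrees(np.arctan2(d[1],d[0]))%180
    print("blob",st[k][:5],"rect cen",np.round(cen,1),"wh",np.round(wh,1),"mean",(q*1000).round(1),"ang",ang.round(2))
def disc(im,c,r0,r1,z,angs,pose=None,R0=.055):
    from scipy.optimize import least_squares
    g=cv2.GaussianBlur(im["frame"].max(2),(0,0),1).astype(np.float32); pts=[]
    for a in np.radians(angs):
        rr=np.arange(r0,r1,.25); x=c[0]+rr*np.cos(a); y=c[1]-rr*np.sin(a)
        p=cv2.remap(g,x[None].astype(np.float32),y[None].astype(np.float32),1)[0]
        i=np.argmin(np.gradient(p)); pts.append((x[i],y[i]))
    W=np.array([ray(im,u,v,z,pose)[:2] for u,v in pts])
    r=least_squares(lambda q:np.hypot(*(W-q[:2]).T)-q[2],[*W.mean(0),R0],loss='soft_l1',f_scale=.001)
    print("disc",r.x.round(4),np.abs(r.fun).mean().round(5)); return r.x
E
python3 - <<'E'
from h import *
im=load("w1.npy"); p=wpose(im)
disc(im,(283,199),60,82,.176,np.r_[-160:-20:3,-15:60:3],p)
disc(im,(283,199),60,82,.176,np.r_[0:360:4],p)
darkblob(im,(268,300,170,248),.2,p,70)
darkblob(im,(343,364,282,350),.139,p,60)
for n,(u,v) in dict(stL=(232,106),stR=(355,106),panTL=(147,115),panBL=(153,208)).items(): print(n,ray(im,u,v,.01 if 'st' in n else .032,p).round(4))
E
```

```text
disc [0.5852 0.0712 0.0552] 0.00179
disc [0.5859 0.0712 0.055 ] 0.00194
blob [272 178  22  64 908] rect cen [584.8  73.6] wh [43.9 13.9] mean [584.9  75.1] ang 89.87
blob [344 282  18  57 678] rect cen [649.5 -44.5] wh [13.7 60.2] mean [650.2 -44.7] ang 88.69
stL [0.5285 0.1378 0.01  ]
stR [0.6683 0.1369 0.01  ]
panTL [0.439  0.1293 0.032 ]
panBL [0.4334 0.0237 0.032 ]
```

```bash
python3 -m pendant '[{"dx":0.0019,"dy":0.0016,"dz":0.02,"rx":0,"ry":0,"rz":0,"hand":0.085},{"dx":0,"dy":0,"dz":0.02,"rx":0,"ry":0,"rz":0,"hand":0.07},{"dx":0,"dy":0,"dz":0.02,"rx":0,"ry":0,"rz":0,"hand":0.05},{"dx":0,"dy":0,"dz":0.02,"rx":0,"ry":0,"rz":0,"hand":0.04},{"dx":0,"dy":0,"dz":0.009,"rx":0,"ry":0,"rz":0,"hand":0.04},{"dx":0,"dy":0,"dz":0.005,"rx":0,"ry":0,"rz":0,"hand":0.03},{"dx":0,"dy":0,"dz":0,"rx":0,"ry":0,"rz":0,"hand":0.02}]' 50
python3 -m pendant '[{"dx":0,"dy":0,"dz":0,"rx":0,"ry":0,"rz":0,"hand":0.005},{"dx":0,"dy":0,"dz":0,"rx":0,"ry":0,"rz":0,"hand":0.005},{"dx":0,"dy":0,"dz":0,"rx":0,"ry":0,"rz":0,"hand":0.005},{"dx":0,"dy":0,"dz":0,"rx":0,"ry":0,"rz":0,"hand":0.005},{"dx":0,"dy":0,"dz":0,"rx":0,"ry":0,"rz":0,"hand":0.005}]'
```

```text
clock: 3.7
position: [0.5843, 0.0715, 0.1804]
ee_rot: [-0.001, 0.71, 0.704, -0.001]
contact_force: [0.1, 0.6, -0.2]
width: 0.0205
gripper_force: 0.0
clock: 4.12
position: [0.5841, 0.0716, 0.1818]
ee_rot: [-0.0, 0.71, 0.704, -0.0]
contact_force: [-3.8, -0.2, 0.7]
width: 0.0099
gripper_force: 51.6
```

```bash
python3 -m pendant '[{"dx":0,"dy":0,"dz":-0.001,"rx":0,"ry":0,"rz":0,"hand":0.005},{"dx":0,"dy":0,"dz":-0.001,"rx":0,"ry":0,"rz":0,"hand":0.005},{"dx":0,"dy":0,"dz":0,"rx":0,"ry":0,"rz":0,"hand":0.005}]' 70
```

```text
clock: 4.37
position: [0.5842, 0.0715, 0.1822]
ee_rot: [-0.001, 0.71, 0.704, -0.001]
contact_force: [-2.6, -0.1, -7.3]
width: 0.0094
gripper_force: 71.2
```

```bash
python3 -m pendant '[{"dx":0,"dy":0,"dz":-0.001,"rx":0,"ry":0,"rz":0,"hand":0.005},{"dx":0,"dy":0,"dz":-0.001,"rx":0,"ry":0,"rz":0,"hand":0.005},{"dx":0,"dy":0,"dz":0,"rx":0,"ry":0,"rz":0,"hand":0.005}]'
```

```text
clock: 4.62
position: [0.5842, 0.0715, 0.1841]
ee_rot: [-0.001, 0.71, 0.704, -0.001]
contact_force: [-2.8, -0.1, -13.6]
width: 0.0092
gripper_force: 70.5
```

```bash
python3 -m pendant '[{"dx":0,"dy":0,"dz":-0.0003,"rx":0,"ry":0,"rz":-2,"hand":0.005},{"dx":0,"dy":0,"dz":0,"rx":0,"ry":0,"rz":-5,"hand":0.005},{"dx":0,"dy":0,"dz":0,"rx":0,"ry":0,"rz":-6.5,"hand":0.005},{"dx":0,"dy":0,"dz":0,"rx":0,"ry":0,"rz":-6.5,"hand":0.005},{"dx":0,"dy":0,"dz":0,"rx":0,"ry":0,"rz":-6.5,"hand":0.005},{"dx":0,"dy":0,"dz":0,"rx":0,"ry":0,"rz":-6.5,"hand":0.005},{"dx":0,"dy":0,"dz":0,"rx":0,"ry":0,"rz":-6.5,"hand":0.005},{"dx":0,"dy":0,"dz":0,"rx":0,"ry":0,"rz":-6.5,"hand":0.005},{"dx":0,"dy":0,"dz":0,"rx":0,"ry":0,"rz":-6.5,"hand":0.005},{"dx":0,"dy":0,"dz":0,"rx":0,"ry":0,"rz":-6.5,"hand":0.005},{"dx":0,"dy":0,"dz":0,"rx":0,"ry":0,"rz":-6.5,"hand":0.005},{"dx":0,"dy":0,"dz":0,"rx":0,"ry":0,"rz":-6.5,"hand":0.005}]'
python3 -c "
from h import *
plan([.5842,.0715,.1841],237.5)"
```

```text
clock: 5.62
position: [0.5845, 0.0719, 0.1846]
ee_rot: [-0.001, 0.157, 0.988, 0.0]
contact_force: [-1.2, 1.1, -13.5]
width: 0.0091
gripper_force: 70.4
t 5.62 shift tool mm [ 0.2 -0.4  0.5] yaw 161.88 rz -75.62 tilt [-1.3e-03  6.0e-04 -1.0e+00] q [ 0.    0.33  1.55  0.    1.27 -1.25]
```

```bash
python3 -m pendant '[{"dx":0,"dy":0,"dz":0,"rx":0,"ry":0,"rz":-6.4,"hand":0.005},{"dx":0,"dy":0,"dz":0,"rx":0,"ry":0,"rz":-6.5,"hand":0.005},{"dx":0,"dy":0,"dz":0,"rx":0,"ry":0,"rz":-6.5,"hand":0.005},{"dx":0,"dy":0,"dz":0,"rx":0,"ry":0,"rz":-6.5,"hand":0.005},{"dx":0,"dy":0,"dz":0,"rx":0,"ry":0,"rz":-6.5,"hand":0.005},{"dx":0,"dy":0,"dz":0,"rx":0,"ry":0,"rz":-6.5,"hand":0.005},{"dx":0,"dy":0,"dz":0,"rx":0,"ry":0,"rz":-6.5,"hand":0.005},{"dx":0,"dy":0,"dz":0,"rx":0,"ry":0,"rz":-6.5,"hand":0.005},{"dx":0,"dy":0,"dz":0,"rx":0,"ry":0,"rz":-6.5,"hand":0.005},{"dx":0,"dy":0,"dz":0,"rx":0,"ry":0,"rz":-6.5,"hand":0.005},{"dx":0,"dy":0,"dz":0,"rx":0,"ry":0,"rz":-6.5,"hand":0.005},{"dx":0,"dy":0,"dz":0,"rx":0,"ry":0,"rz":-3,"hand":0.005}]'
python3 -m pendant '[{"dx":0,"dy":0,"dz":0,"rx":0,"ry":0,"rz":0,"hand":0.005}]'
python3 -c "
from h import *
plan([.5842,.0715,.1841],237.5)
im=manip.get_image('top');im['s']=manip.get_state();np.save('t2.npy',im,allow_pickle=True)"
```

```text
clock: 6.62
position: [0.5843, 0.0723, 0.1845]
ee_rot: [-0.0, -0.471, 0.882, 0.001]
contact_force: [-0.4, 2.0, -13.3]
width: 0.0093
gripper_force: 70.4
clock: 6.7
position: [0.5843, 0.0723, 0.1846]
ee_rot: [-0.0, -0.47, 0.883, 0.001]
contact_force: [-0.8, 1.8, -13.1]
width: 0.0096
gripper_force: 70.4
t 6.7 shift tool mm [ 0.7 -0.4  0.5] yaw -123.98 rz -361.48 tilt [-0.0017  0.0014 -1.    ] q [ 0.    0.33  1.55  0.    1.27 -2.54]
```

```bash
python3 -m pendant '[{"dx":0,"dy":0,"dz":0,"rx":0,"ry":0,"rz":-1.2,"hand":0.005},{"dx":0,"dy":0,"dz":0.001,"rx":0,"ry":0,"rz":0,"hand":0.005},{"dx":0,"dy":0,"dz":0.001,"rx":0,"ry":0,"rz":0,"hand":0.005},{"dx":0,"dy":0,"dz":0.0015,"rx":0,"ry":0,"rz":0,"hand":0.005},{"dx":0,"dy":0,"dz":0,"rx":0,"ry":0,"rz":0,"hand":0.005}]'
python3 -c "
from h import *
plan([.5842,.0715,.1841],-123)"
```

```text
clock: 7.17
position: [0.5843, 0.0722, 0.1818]
ee_rot: [-0.0, -0.478, 0.878, 0.001]
contact_force: [-2.3, 5.1, -12.1]
width: 0.0092
gripper_force: 70.6
t 7.17 shift tool mm [ 0.6 -0.3 -2.3] yaw -122.85 rz 0.15 tilt [-9.0e-04  1.2e-03 -1.0e+00] q [ 0.    0.33  1.56  0.    1.26 -2.56]
```

```bash
python3 -m pendant '[{"dx":0,"dy":0,"dz":0.001,"rx":0,"ry":0,"rz":0,"hand":0.005},{"dx":0,"dy":0,"dz":0.0005,"rx":0,"ry":0,"rz":0,"hand":0.005},{"dx":0,"dy":0,"dz":0,"rx":0,"ry":0,"rz":0,"hand":0.005}]'
```

```text
clock: 7.42
position: [0.5843, 0.0722, 0.1806]
ee_rot: [-0.0, -0.478, 0.878, 0.001]
contact_force: [-2.4, 5.0, -11.9]
width: 0.0095
gripper_force: 70.7
```

```bash
python3 -m pendant '[{"dx":0,"dy":0,"dz":0.0015,"rx":0,"ry":0,"rz":0,"hand":0.005},{"dx":0,"dy":0,"dz":0.0015,"rx":0,"ry":0,"rz":0,"hand":0.005},{"dx":0,"dy":0,"dz":0,"rx":0,"ry":0,"rz":0,"hand":0.005}]'
```

```text
clock: 7.67
position: [0.5843, 0.0722, 0.1781]
ee_rot: [0.0, -0.478, 0.878, 0.001]
contact_force: [-3.8, 3.4, -9.3]
width: 0.0094
gripper_force: 71.0
```

Dropping into the notch. I'll release, back off upwards and check.

```bash
python3 -m pendant '[{"dx":0,"dy":0,"dz":0.001,"rx":0,"ry":0,"rz":0,"hand":0.005},{"dx":0,"dy":0,"dz":0,"rx":0,"ry":0,"rz":0,"hand":0.03},{"dx":0,"dy":0,"dz":0,"rx":0,"ry":0,"rz":0,"hand":0.035},{"dx":0,"dy":0,"dz":-0.02,"rx":0,"ry":0,"rz":0,"hand":0.05},{"dx":0,"dy":0,"dz":-0.035,"rx":0,"ry":0,"rz":0,"hand":0.05},{"dx":0,"dy":0,"dz":-0.035,"rx":0,"ry":0,"rz":0,"hand":0.085},{"dx":0,"dy":0,"dz":-0.01,"rx":0,"ry":0,"rz":0,"hand":0.085},{"dx":0,"dy":0,"dz":0,"rx":0,"ry":0,"rz":0,"hand":0.085}]'
python3 - <<'E'
from h import *
s=manip.get_state(); im=manip.get_image("wrist"); im["s"]=s; np.save("w3.npy",im,allow_pickle=True)
cv2.imwrite("pics/w3.png",im["frame"][:,:,::-1])
p=wpose(im); print(proj(im,[.5845,.0715,.172],p), s["position"])
E
```

```text
clock: 8.33
position: [0.5886, 0.0706, 0.2831]
ee_rot: [0.006, -0.478, 0.878, -0.004]
contact_force: [-0.7, 0.0, -0.7]
width: 0.0834
gripper_force: 0.0
[289.29923581 198.22851933] [0.58863699 0.07055271 0.28311193]
```

View pics/w3.png

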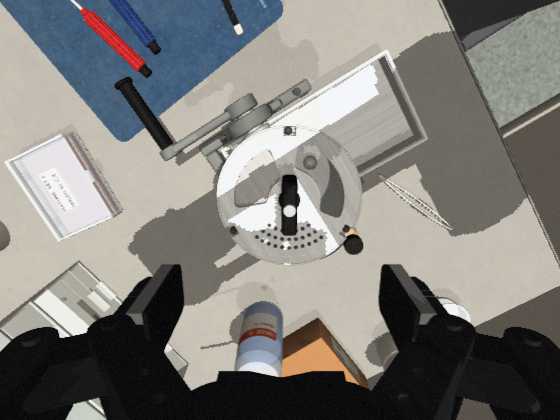

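The picture shows the three pins through their notches, at (289,130), (232,230) and (350,230), so the cap is seated. The narrow slot (right, ~(325,185)) faces the pan. Next I turn the tool for the crank.

```bash
python3 -m pendant '[{"dx":0,"dy":0,"dz":0,"rx":0,"ry":0,"rz":7.1,"hand":0.085},{"dx":0,"dy":0,"dz":0,"rx":0,"ry":0,"rz":7.1,"hand":0.085},{"dx":0,"dy":0,"dz":0,"rx":0,"ry":0,"rz":7.1,"hand":0.085},{"dx":0,"dy":0,"dz":0,"rx":0,"ry":0,"rz":7.1,"hand":0.085},{"dx":0,"dy":0,"dz":0,"rx":0,"ry":0,"rz":7.1,"hand":0.085},{"dx":0,"dy":0,"dz":0,"rx":0,"ry":0,"rz":7.1,"hand":0.085},{"dx":0,"dy":0,"dz":0,"rx":0,"ry":0,"rz":7.1,"hand":0.085},{"dx":0,"dy":0,"dz":0,"rx":0,"ry":0,"rz":7.1,"hand":0.085},{"dx":0,"dy":0,"dz":0,"rx":0,"ry":0,"rz":7.1,"hand":0.085},{"dx":0,"dy":0,"dz":0,"rx":0,"ry":0,"rz":7.1,"hand":0.085},{"dx":0,"dy":0,"dz":0,"rx":0,"ry":0,"rz":7.1,"hand":0.085},{"dx":0,"dy":0,"dz":0,"rx":0,"ry":0,"rz":7.1,"hand":0.085}]'
python3 -m pendant '[{"dx":0,"dy":0,"dz":0,"rx":0,"ry":0,"rz":7.1,"hand":0.085},{"dx":0,"dy":0,"dz":0,"rx":0,"ry":0,"rz":7.1,"hand":0.085},{"dx":0,"dy":0,"dz":0,"rx":0,"ry":0,"rz":7.1,"hand":0.085},{"dx":0,"dy":0,"dz":0,"rx":0,"ry":0,"rz":7.1,"hand":0.085},{"dx":0,"dy":0,"dz":0,"rx":0,"ry":0,"rz":7.1,"hand":0.085},{"dx":0,"dy":0,"dz":0,"rx":0,"ry":0,"rz":7.1,"hand":0.085},{"dx":0,"dy":0,"dz":0,"rx":0,"ry":0,"rz":7.1,"hand":0.085},{"dx":0,"dy":0,"dz":0,"rx":0,"ry":0,"rz":7.1,"hand":0.085},{"dx":0,"dy":0,"dz":0,"rx":0,"ry":0,"rz":7.1,"hand":0.085},{"dx":0,"dy":0,"dz":0,"rx":0,"ry":0,"rz":0.8,"hand":0.085},{"dx":0,"dy":0,"dz":0,"rx":0,"ry":0,"rz":0,"hand":0.085}]'
python3 -c "
from h import *
plan([.6485,-.043,.20],87.2)"
```

```text
clock: 9.38
position: [0.5844, 0.071, 0.2749]
ee_rot: [-0.001, 0.245, 0.969, -0.001]
contact_force: [0.6, 0.7, 0.3]
width: 0.0849
gripper_force: 0.0
clock: 10.3
position: [0.5845, 0.0712, 0.2754]
ee_rot: [-0.0, 0.723, 0.691, -0.001]
contact_force: [-0.5, -0.3, -0.1]
width: 0.0852
gripper_force: 0.0
t 10.3 shift tool mm [-111.1   69.3   75.4] yaw 87.4 rz 0.2 tilt [-1.5e-03 -7.0e-04 -1.0e+00] q [ 0.    0.28  1.39 -0.    1.47  0.05]
```

```bash
python3 -m pendant '[{"dx":-0.022,"dy":0.0139,"dz":0.005,"rx":0,"ry":0,"rz":0,"hand":0.07},{"dx":-0.022,"dy":0.0139,"dz":0.015,"rx":0,"ry":0,"rz":0,"hand":0.06},{"dx":-0.022,"dy":0.0139,"dz":0.015,"rx":0,"ry":0,"rz":0,"hand":0.05},{"dx":-0.022,"dy":0.0139,"dz":0.015,"rx":0,"ry":0,"rz":0,"hand":0.05},{"dx":-0.022,"dy":0.0139,"dz":0.015,"rx":0,"ry":0,"rz":0,"hand":0.05},{"dx":0,"dy":0,"dz":0.03,"rx":0,"ry":0,"rz":0,"hand":0.05},{"dx":0,"dy":0,"dz":0.03,"rx":0,"ry":0,"rz":0,"hand":0.05},{"dx":0,"dy":0,"dz":0.025,"rx":0,"ry":0,"rz":0,"hand":0.05},{"dx":0,"dy":0,"dz":0.01,"rx":0,"ry":0,"rz":0,"hand":0.04},{"dx":0,"dy":0,"dz":0,"rx":0,"ry":0,"rz":0,"hand":0.03}]' 40
python3 -m pendant '[{"dx":0,"dy":0,"dz":0,"rx":0,"ry":0,"rz":0,"hand":0.015},{"dx":0,"dy":0,"dz":0,"rx":0,"ry":0,"rz":0,"hand":0.008},{"dx":0,"dy":0,"dz":0,"rx":0,"ry":0,"rz":0,"hand":0.006},{"dx":0,"dy":0,"dz":0,"rx":0,"ry":0,"rz":0,"hand":0.006},{"dx":0,"dy":0,"dz":0,"rx":0,"ry":0,"rz":0,"hand":0.006}]'
python3 - <<'E'
from h import *
plan([.6485,-.043,.1147],87.2)
im=manip.get_image("side"); cv2.imwrite("pics/s4.png",cv2.resize(im["frame"][130:330,160:400,::-1],None,fx=3,fy=3,interpolation=2)); 
print(proj(im,[.6485,-.043,.1334]))
E
```

```text
clock: 11.13
position: [0.6467, -0.0415, 0.1131]
ee_rot: [-0.003, 0.723, 0.691, -0.002]
contact_force: [-0.6, 0.6, -0.1]
width: 0.0308
gripper_force: 0.0
clock: 11.55
position: [0.6504, -0.0418, 0.1183]
ee_rot: [0.002, 0.724, 0.69, 0.001]
contact_force: [2.4, 0.6, 1.3]
width: 0.0107
gripper_force: 39.3
t 11.55 shift tool mm [-1.3 -1.8  3.5] yaw 87.31 rz 0.11 tilt [ 4.1e-03 -8.0e-04 -1.0e+00] q [-0.17  0.46  1.5  -0.    1.17 -0.12]
[333.53742673 239.77256794]
```

View pics/s4.png

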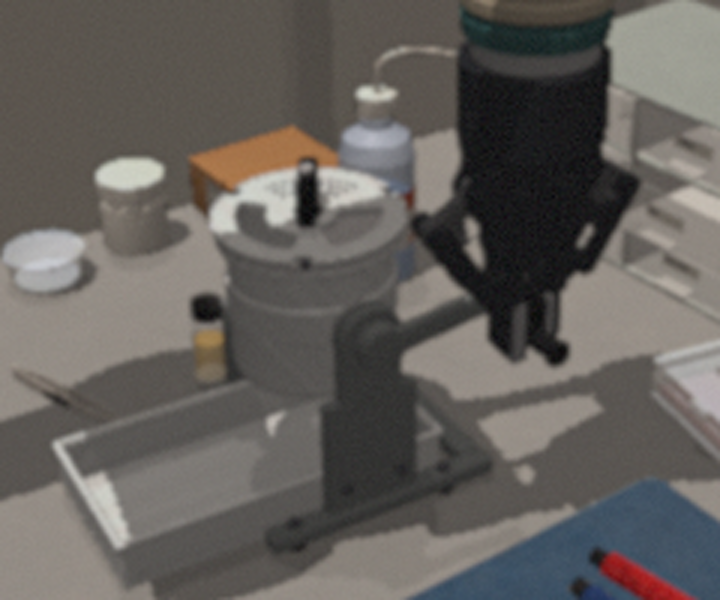

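The fingers hold the crank grip bar (crop ~(530,330)). The cap is flush, with a pin showing at (305,263).

```bash
cat > arc.py <<'E'
import numpy as np,sys
ths=[float(x) for x in sys.argv[1].split(',')]
f=1.45-np.array(ths)
for a,b,t in zip(f,f[1:],ths[1:]): print(f"{t:.2f}: dy {.07*(np.sin(b)-np.sin(a)):.4f} dz {-.07*(np.cos(b)-np.cos(a)):.4f}")
E
python3 arc.py 0,0.1,0.22,0.34,0.46,0.58,0.7,0.82,0.94,1.06,1.18,1.3,1.42,1.54,1.63,1.72,1.81,1.9,1.99,2.08,2.17,2.26,2.35,2.44,2.53,2.62,2.71,2.8,2.86
```

```text
0.10: dy -0.0012 dz -0.0069
0.22: dy -0.0023 dz -0.0081
0.34: dy -0.0033 dz -0.0077
0.46: dy -0.0042 dz -0.0073
0.58: dy -0.0050 dz -0.0067
0.70: dy -0.0058 dz -0.0061
0.82: dy -0.0065 dz -0.0053
0.94: dy -0.0071 dz -0.0045
1.06: dy -0.0076 dz -0.0037
1.18: dy -0.0079 dz -0.0027
1.30: dy -0.0082 dz -0.0018
1.42: dy -0.0084 dz -0.0008
1.54: dy -0.0084 dz 0.0003
1.63: dy -0.0062 dz 0.0008
1.72: dy -0.0061 dz 0.0014
1.81: dy -0.0060 dz 0.0020
1.90: dy -0.0058 dz 0.0025
1.99: dy -0.0055 dz 0.0030
2.08: dy -0.0053 dz 0.0035
2.17: dy -0.0049 dz 0.0039
2.26: dy -0.0045 dz 0.0044
2.35: dy -0.0041 dz 0.0048
2.44: dy -0.0037 dz 0.0051
2.53: dy -0.0032 dz 0.0054
2.62: dy -0.0027 dz 0.0057
2.71: dy -0.0022 dz 0.0059
2.80: dy -0.0017 dz 0.0061
2.86: dy -0.0008 dz 0.0041
```

```bash
python3 -m pendant '[{"dx":0,"dy":-0.0012,"dz":-0.0069,"rx":0,"ry":0,"rz":0,"hand":0.006},{"dx":0,"dy":-0.0023,"dz":-0.0081,"rx":0,"ry":0,"rz":0,"hand":0.006},{"dx":0,"dy":-0.0033,"dz":-0.0077,"rx":0,"ry":0,"rz":0,"hand":0.006},{"dx":0,"dy":-0.0042,"dz":-0.0073,"rx":0,"ry":0,"rz":0,"hand":0.006},{"dx":0,"dy":-0.005,"dz":-0.0067,"rx":0,"ry":0,"rz":0,"hand":0.006}]' 50
python3 -c "
from h import *
print(manip.get_state()['position'])"
```

```text
clock: 12.02
position: [0.6367, -0.0414, 0.1544]
ee_rot: [0.004, 0.724, 0.69, 0.003]
contact_force: [7.2, -0.3, -5.2]
width: 0.0101
gripper_force: 48.8
[ 0.6367125  -0.04141083  0.15444599]
```

```bash
python3 -m pendant '[{"dx":0,"dy":-0.0058,"dz":-0.0061,"rx":0,"ry":0,"rz":0,"hand":0.006},{"dx":0,"dy":-0.0065,"dz":-0.0053,"rx":0,"ry":0,"rz":0,"hand":0.006},{"dx":0,"dy":-0.0071,"dz":-0.0045,"rx":0,"ry":0,"rz":0,"hand":0.006},{"dx":0,"dy":-0.0076,"dz":-0.0037,"rx":0,"ry":0,"rz":0,"hand":0.006},{"dx":0,"dy":-0.0079,"dz":-0.0027,"rx":0,"ry":0,"rz":0,"hand":0.006},{"dx":0,"dy":-0.0082,"dz":-0.0018,"rx":0,"ry":0,"rz":0,"hand":0.006},{"dx":0,"dy":-0.0084,"dz":-0.0008,"rx":0,"ry":0,"rz":0,"hand":0.006},{"dx":0,"dy":-0.0084,"dz":0.0003,"rx":0,"ry":0,"rz":0,"hand":0.006},{"dx":0,"dy":-0.0062,"dz":0.0008,"rx":0,"ry":0,"rz":0,"hand":0.006},{"dx":0,"dy":-0.0061,"dz":0.0014,"rx":0,"ry":0,"rz":0,"hand":0.006}]'
```

```text
clock: 12.85
position: [0.5673, -0.0396, 0.1826]
ee_rot: [0.008, 0.724, 0.69, 0.005]
contact_force: [3.5, -2.4, 21.0]
width: 0.0101
gripper_force: 53.2
```

```bash
python3 -m pendant '[{"dx":0,"dy":-0.004,"dz":-0.001,"rx":0,"ry":0,"rz":0,"hand":0.006},{"dx":0,"dy":-0.0048,"dz":0.0005,"rx":0,"ry":0,"rz":0,"hand":0.006},{"dx":0,"dy":-0.0055,"dz":0.002,"rx":0,"ry":0,"rz":0,"hand":0.006},{"dx":0,"dy":-0.0053,"dz":0.0035,"rx":0,"ry":0,"rz":0,"hand":0.006},{"dx":0,"dy":-0.0049,"dz":0.0039,"rx":0,"ry":0,"rz":0,"hand":0.006},{"dx":0,"dy":-0.0045,"dz":0.0044,"rx":0,"ry":0,"rz":0,"hand":0.006}]'
python3 -c "
from h import *
p=manip.get_state()['position'];print(1.45-np.arctan2(p[0]-.5806,p[2]-.1132),np.hypot(p[0]-.5806,p[2]-.1132))"
```

```text
clock: 13.35
position: [0.5354, -0.0385, 0.1658]
ee_rot: [0.006, 0.723, 0.69, 0.002]
contact_force: [4.2, -5.5, 2.4]
width: 0.01
gripper_force: 53.1
2.1597540297671998 0.06932278898228443
```

```bash
python3 -m pendant '[{"dx":0,"dy":-0.0041,"dz":0.0048,"rx":0,"ry":0,"rz":0,"hand":0.006},{"dx":0,"dy":-0.0037,"dz":0.0051,"rx":0,"ry":0,"rz":0,"hand":0.006},{"dx":0,"dy":-0.0032,"dz":0.0054,"rx":0,"ry":0,"rz":0,"hand":0.006},{"dx":0,"dy":-0.0027,"dz":0.0057,"rx":0,"ry":0,"rz":0,"hand":0.006},{"dx":0,"dy":-0.0022,"dz":0.0059,"rx":0,"ry":0,"rz":0,"hand":0.006},{"dx":0,"dy":-0.0017,"dz":0.0061,"rx":0,"ry":0,"rz":0,"hand":0.006},{"dx":0,"dy":-0.0008,"dz":0.005,"rx":0,"ry":0,"rz":0,"hand":0.006},{"dx":0,"dy":0,"dz":0,"rx":0,"ry":0,"rz":0,"hand":0.006}]'
cat > look.py <<'E'
from h import *
import sys
p=manip.get_state()['position'];print("theta",1.45-np.arctan2(p[0]-.5806,p[2]-.1132),np.hypot(p[0]-.5806,p[2]-.1132))
a=manip.get_image("top"); b=manip.get_image("side"); n=sys.argv[1]
c1=cv2.resize(a["frame"][260:375,235:345,::-1],(400,418),interpolation=2)
c2=cv2.resize(b["frame"][215:335,165:280,::-1],(400,418),interpolation=2)
cv2.imwrite(f"pics/{n}.png",np.hstack([c1,c2])); np.save(n+".npy",{"top":a,"side":b},allow_pickle=True)
E
python3 look.py p5
```

```text
clock: 14.02
position: [0.5129, -0.0378, 0.1254]
ee_rot: [0.002, 0.723, 0.691, -0.002]
contact_force: [-1.2, -8.3, 0.7]
width: 0.0097
gripper_force: 57.9
theta 2.843046355355659 0.0687460085343397
```

View pics/p5.png

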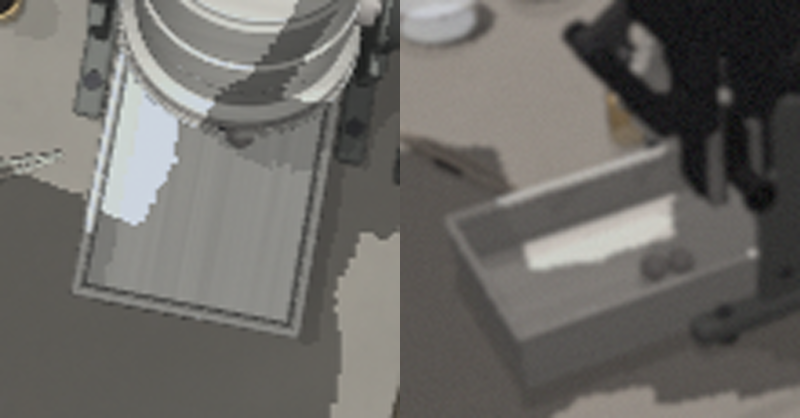

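Two balls show in the pan in the side half, at (655,265) and (680,262). The others are still in the jar or hidden. I'll wait briefly, then rock back to ~0.4.

```bash
python3 -m pendant '[{"dx":0,"dy":0,"dz":0.001,"rx":0,"ry":0,"rz":0,"hand":0.006},{"dx":0,"dy":0,"dz":0,"rx":0,"ry":0,"rz":0,"hand":0.006},{"dx":0,"dy":0,"dz":0,"rx":0,"ry":0,"rz":0,"hand":0.006},{"dx":0,"dy":0,"dz":0,"rx":0,"ry":0,"rz":0,"hand":0.006},{"dx":0,"dy":0,"dz":0,"rx":0,"ry":0,"rz":0,"hand":0.006},{"dx":0,"dy":0,"dz":0,"rx":0,"ry":0,"rz":0,"hand":0.006},{"dx":0,"dy":0,"dz":0,"rx":0,"ry":0,"rz":0,"hand":0.006},{"dx":0,"dy":0,"dz":0,"rx":0,"ry":0,"rz":0,"hand":0.006}]'
python3 arc.py 2.88,2.78,2.62,2.44,2.26,2.08,1.9,1.72,1.54,1.36,1.18,1.0,.82,.64,.46,.3
python3 look.py p6; python3 - <<'E'
from h import *
a=load("p5.npy")["side"]["frame"].max(2).astype(int); b=load("p6.npy")["side"]["frame"].max(2).astype(int)
d=(abs(a-b)>12).astype(np.uint8); n,l,st,ce=cv2.connectedComponentsWithStats(d)
print([(s.tolist()) for s in st[1:] if s[4]>10])
E
```

```text
clock: 14.78
position: [0.5128, -0.0379, 0.1246]
ee_rot: [0.002, 0.723, 0.691, -0.002]
contact_force: [-1.5, -6.5, 3.6]
width: 0.0101
gripper_force: 58.2
2.78: dy 0.0013 dz -0.0069
2.62: dy 0.0035 dz -0.0106
2.44: dy 0.0059 dz -0.0111
2.26: dy 0.0078 dz -0.0099
2.08: dy 0.0095 dz -0.0083
1.90: dy 0.0108 dz -0.0065
1.72: dy 0.0118 dz -0.0044
1.54: dy 0.0124 dz -0.0023
1.36: dy 0.0126 dz -0.0000
1.18: dy 0.0124 dz 0.0023
1.00: dy 0.0118 dz 0.0044
0.82: dy 0.0108 dz 0.0065
0.64: dy 0.0095 dz 0.0083
0.46: dy 0.0078 dz 0.0099
0.30: dy 0.0054 dz 0.0098
theta 2.8545095359108683 0.06877015549019624
[[217, 42, 7, 4, 15], [218, 49, 7, 3, 13], [248, 146, 13, 5, 24], [277, 159, 5, 4, 13], [284, 200, 9, 5, 23], [212, 220, 8, 5, 17], [230, 221, 7, 3, 11], [217, 233, 12, 12, 38], [259, 267, 4, 5, 11]]
```

```bash
python3 -m pendant '[{"dx":0,"dy":0.0013,"dz":-0.0069,"rx":0,"ry":0,"rz":0,"hand":0.006},{"dx":0,"dy":0.0035,"dz":-0.0106,"rx":0,"ry":0,"rz":0,"hand":0.006},{"dx":0,"dy":0.0059,"dz":-0.0111,"rx":0,"ry":0,"rz":0,"hand":0.006},{"dx":0,"dy":0.0078,"dz":-0.0099,"rx":0,"ry":0,"rz":0,"hand":0.006},{"dx":0,"dy":0.0095,"dz":-0.0083,"rx":0,"ry":0,"rz":0,"hand":0.006},{"dx":0,"dy":0.0108,"dz":-0.0065,"rx":0,"ry":0,"rz":0,"hand":0.006},{"dx":0,"dy":0.0118,"dz":-0.0044,"rx":0,"ry":0,"rz":0,"hand":0.006}]'
python3 -c "
from h import *
p=manip.get_state()['position'];print(1.45-np.arctan2(p[0]-.5806,p[2]-.1132),np.hypot(p[0]-.5806,p[2]-.1132))"
```

```text
clock: 15.47
position: [0.557, -0.0391, 0.1799]
ee_rot: [-0.005, 0.723, 0.69, -0.007]
contact_force: [-12.1, -4.0, 0.1]
width: 0.0098
gripper_force: 51.0
1.7905991344092467 0.07074723654356282
```

```bash
python3 -m pendant '[{"dx":0,"dy":0.0124,"dz":-0.0023,"rx":0,"ry":0,"rz":0,"hand":0.006},{"dx":0,"dy":0.0126,"dz":0,"rx":0,"ry":0,"rz":0,"hand":0.006},{"dx":0,"dy":0.0124,"dz":0.0023,"rx":0,"ry":0,"rz":0,"hand":0.006},{"dx":0,"dy":0.0118,"dz":0.0044,"rx":0,"ry":0,"rz":0,"hand":0.006},{"dx":0,"dy":0.0108,"dz":0.0065,"rx":0,"ry":0,"rz":0,"hand":0.006},{"dx":0,"dy":0.0095,"dz":0.0083,"rx":0,"ry":0,"rz":0,"hand":0.006},{"dx":0,"dy":0.0078,"dz":0.0099,"rx":0,"ry":0,"rz":0,"hand":0.006},{"dx":0,"dy":0.0054,"dz":0.0098,"rx":0,"ry":0,"rz":0,"hand":0.006},{"dx":0,"dy":0,"dz":0,"rx":0,"ry":0,"rz":0,"hand":0.006}]'
python3 look.py p7; python3 - <<'E'
from h import *
D=load("p7.npy")
# pan floor polygon, balls at centre height .010; pan pose from top rim corners
a=D["side"]["frame"]; g=a.max(2).astype(np.uint8)
b=load("side0.npy")["frame"].max(2)
d=((b.astype(int)-g)>15).astype(np.uint8); d[:225]=0; d[330:]=0; d[:,:175]=0; d[:,330:]=0
n,l,st,ce=cv2.connectedComponentsWithStats(d)
for s,c in zip(st[1:],ce[1:]):
    if s[4]>8: print("side",s.tolist(),ray(D["side"],*c,.010).round(3))
g=D["top"]["frame"].max(2); b=load("top0.npy")["frame"].max(2)
d=(abs(b.astype(int)-g)>15).astype(np.uint8); d[:285]=0; d[350:]=0; d[:,:255]=0; d[:,330:]=0
n,l,st,ce=cv2.connectedComponentsWithStats(d)
for s,c in zip(st[1:],ce[1:]):
    if s[4]>8: print("top",s.tolist(),ray(D["top"],*c,.010).round(3))
E
```

```text
clock: 16.22
position: [0.6453, -0.0415, 0.1409]
ee_rot: [-0.001, 0.724, 0.69, -0.001]
contact_force: [-1.6, 0.4, -2.3]
width: 0.0099
gripper_force: 52.0
theta 0.28435697253107395 0.07037518285206686
side [231, 225, 37, 12, 167] [0.632 0.233 0.01 ]
side [279, 225, 51, 22, 311] [0.728 0.165 0.01 ]
side [271, 230, 17, 15, 88] [0.678 0.185 0.01 ]
side [237, 236, 19, 24, 169] [0.597 0.18  0.01 ]
side [175, 247, 64, 44, 1124] [0.502 0.182 0.01 ]
side [309, 260, 21, 26, 260] [0.674 0.03  0.01 ]
side [267, 263, 6, 4, 18] [0.611 0.103 0.01 ]
side [190, 271, 79, 43, 1668] [0.5  0.08 0.01]
side [303, 270, 5, 5, 19] [0.655 0.047 0.01 ]
side [269, 287, 61, 24, 522] [ 0.615 -0.023  0.01 ]
side [278, 293, 16, 8, 38] [0.587 0.007 0.01 ]
side [204, 299, 73, 31, 784] [0.493 0.    0.01 ]
top [255, 285, 75, 65, 3898] [0.492 0.071 0.01 ]
top [283, 344, 28, 6, 57] [0.434 0.058 0.01 ]
```

```bash
python3 -m pendant '[{"dx":0,"dy":-0.0054,"dz":-0.0098,"rx":0,"ry":0,"rz":0,"hand":0.006},{"dx":0,"dy":-0.0078,"dz":-0.0099,"rx":0,"ry":0,"rz":0,"hand":0.006},{"dx":0,"dy":-0.0095,"dz":-0.0083,"rx":0,"ry":0,"rz":0,"hand":0.006},{"dx":0,"dy":-0.0108,"dz":-0.0065,"rx":0,"ry":0,"rz":0,"hand":0.006},{"dx":0,"dy":-0.0118,"dz":-0.0044,"rx":0,"ry":0,"rz":0,"hand":0.006},{"dx":0,"dy":-0.0124,"dz":-0.0023,"rx":0,"ry":0,"rz":0,"hand":0.006},{"dx":0,"dy":-0.0126,"dz":0,"rx":0,"ry":0,"rz":0,"hand":0.006},{"dx":0,"dy":-0.0062,"dz":0.0009,"rx":0,"ry":0,"rz":0,"hand":0.006},{"dx":0,"dy":-0.0062,"dz":0.0014,"rx":0,"ry":0,"rz":0,"hand":0.006},{"dx":0,"dy":-0.006,"dz":0.002,"rx":0,"ry":0,"rz":0,"hand":0.006},{"dx":0,"dy":-0.0058,"dz":0.0024,"rx":0,"ry":0,"rz":0,"hand":0.006},{"dx":0,"dy":-0.0055,"dz":0.003,"rx":0,"ry":0,"rz":0,"hand":0.006}]'
python3 -m pendant '[{"dx":0,"dy":-0.0053,"dz":0.0035,"rx":0,"ry":0,"rz":0,"hand":0.006},{"dx":0,"dy":-0.0049,"dz":0.0039,"rx":0,"ry":0,"rz":0,"hand":0.006},{"dx":0,"dy":-0.0045,"dz":0.0044,"rx":0,"ry":0,"rz":0,"hand":0.006},{"dx":0,"dy":-0.0041,"dz":0.0048,"rx":0,"ry":0,"rz":0,"hand":0.006},{"dx":0,"dy":-0.0037,"dz":0.0051,"rx":0,"ry":0,"rz":0,"hand":0.006},{"dx":0,"dy":-0.0032,"dz":0.0054,"rx":0,"ry":0,"rz":0,"hand":0.006},{"dx":0,"dy":-0.0027,"dz":0.0057,"rx":0,"ry":0,"rz":0,"hand":0.006},{"dx":0,"dy":-0.0022,"dz":0.0059,"rx":0,"ry":0,"rz":0,"hand":0.006},{"dx":0,"dy":-0.0017,"dz":0.0061,"rx":0,"ry":0,"rz":0,"hand":0.006},{"dx":0,"dy":-0.0008,"dz":0.006,"rx":0,"ry":0,"rz":0,"hand":0.006},{"dx":0,"dy":0,"dz":0,"rx":0,"ry":0,"rz":0,"hand":0.006},{"dx":0,"dy":0,"dz":0,"rx":0,"ry":0,"rz":0,"hand":0.006}]'
python3 -m pendant '[{"dx":0,"dy":0,"dz":0,"rx":0,"ry":0,"rz":0,"hand":0.006},{"dx":0,"dy":0,"dz":0,"rx":0,"ry":0,"rz":0,"hand":0.006},{"dx":0,"dy":0,"dz":0,"rx":0,"ry":0,"rz":0,"hand":0.006},{"dx":0,"dy":0,"dz":0,"rx":0,"ry":0,"rz":0,"hand":0.006}]'
python3 look.py p8
```

```text
clock: 17.32
position: [0.5501, -0.0389, 0.1808]
ee_rot: [0.007, 0.724, 0.69, 0.003]
contact_force: [-0.1, -4.3, 16.7]
width: 0.01
gripper_force: 52.7
clock: 18.32
position: [0.5123, -0.0376, 0.1257]
ee_rot: [0.002, 0.723, 0.691, -0.002]
contact_force: [-2.5, -7.7, 1.3]
width: 0.0098
gripper_force: 57.9
clock: 18.65
position: [0.5122, -0.0376, 0.1257]
ee_rot: [0.002, 0.723, 0.691, -0.002]
contact_force: [-3.4, -7.6, 2.1]
width: 0.0097
gripper_force: 58.0
theta 2.840425145139461 0.06948045013527132
```

Rock back to ~0.4 and look.

```bash
python3 -m pendant '[{"dx":0,"dy":0.0013,"dz":-0.0069,"rx":0,"ry":0,"rz":0,"hand":0.006},{"dx":0,"dy":0.0035,"dz":-0.0106,"rx":0,"ry":0,"rz":0,"hand":0.006},{"dx":0,"dy":0.0059,"dz":-0.0111,"rx":0,"ry":0,"rz":0,"hand":0.006},{"dx":0,"dy":0.0078,"dz":-0.0099,"rx":0,"ry":0,"rz":0,"hand":0.006},{"dx":0,"dy":0.0095,"dz":-0.0083,"rx":0,"ry":0,"rz":0,"hand":0.006},{"dx":0,"dy":0.0108,"dz":-0.0065,"rx":0,"ry":0,"rz":0,"hand":0.006},{"dx":0,"dy":0.0118,"dz":-0.0044,"rx":0,"ry":0,"rz":0,"hand":0.006}]'
python3 -m pendant '[{"dx":0,"dy":0.0124,"dz":-0.0023,"rx":0,"ry":0,"rz":0,"hand":0.006},{"dx":0,"dy":0.0126,"dz":0,"rx":0,"ry":0,"rz":0,"hand":0.006},{"dx":0,"dy":0.0124,"dz":0.0023,"rx":0,"ry":0,"rz":0,"hand":0.006},{"dx":0,"dy":0.0118,"dz":0.0044,"rx":0,"ry":0,"rz":0,"hand":0.006},{"dx":0,"dy":0.0108,"dz":0.0065,"rx":0,"ry":0,"rz":0,"hand":0.006},{"dx":0,"dy":0.0095,"dz":0.0083,"rx":0,"ry":0,"rz":0,"hand":0.006},{"dx":0,"dy":0.0078,"dz":0.0099,"rx":0,"ry":0,"rz":0,"hand":0.006},{"dx":0,"dy":0.0054,"dz":0.0098,"rx":0,"ry":0,"rz":0,"hand":0.006},{"dx":0,"dy":0,"dz":0,"rx":0,"ry":0,"rz":0,"hand":0.006}]'
python3 look.py p9
python3 - <<'E'
import cv2,numpy as np
a=cv2.imread("pics/p7.png");b=cv2.imread("pics/p9.png")
c=cv2.resize(np.vstack([a[:,400:],b[:,400:]]),None,fx=.71,fy=.71); d=cv2.resize(np.vstack([a[:,:400],b[:,:400]]),None,fx=.71,fy=.71)
cv2.imwrite("pics/p79.png",np.hstack([c,d])); print(c.shape)
E
```

```text
clock: 19.33
position: [0.5545, -0.0389, 0.1825]
ee_rot: [-0.005, 0.723, 0.69, -0.008]
contact_force: [-18.3, -4.6, 11.6]
width: 0.0099
gripper_force: 52.6
clock: 20.08
position: [0.6446, -0.0406, 0.1433]
ee_rot: [-0.002, 0.724, 0.69, -0.001]
contact_force: [-1.6, 0.6, 0.6]
width: 0.0101
gripper_force: 55.9
theta 0.31819929166276717 0.07075772800781996
(594, 284, 3)
```

View pics/p79.png

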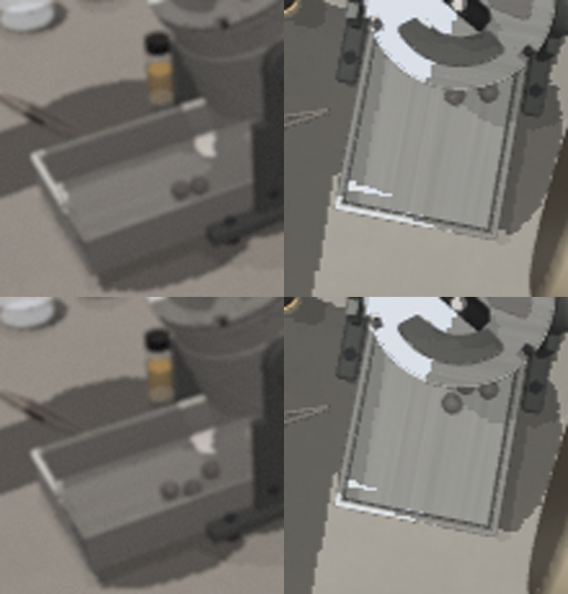

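The upper row (after tip 1) shows two balls in the pan. The lower row (after tip 2) shows three, at side positions (169,490), (191,487) and (210,470). The long narrow slot lies over the outlet. One ball is left, so I tip again.

```bash
python3 -m pendant '[{"dx":0,"dy":-0.0054,"dz":-0.0098,"rx":0,"ry":0,"rz":0,"hand":0.006},{"dx":0,"dy":-0.0078,"dz":-0.0099,"rx":0,"ry":0,"rz":0,"hand":0.006},{"dx":0,"dy":-0.0095,"dz":-0.0083,"rx":0,"ry":0,"rz":0,"hand":0.006},{"dx":0,"dy":-0.0108,"dz":-0.0065,"rx":0,"ry":0,"rz":0,"hand":0.006},{"dx":0,"dy":-0.0118,"dz":-0.0044,"rx":0,"ry":0,"rz":0,"hand":0.006},{"dx":0,"dy":-0.0124,"dz":-0.0023,"rx":0,"ry":0,"rz":0,"hand":0.006},{"dx":0,"dy":-0.0126,"dz":0,"rx":0,"ry":0,"rz":0,"hand":0.006},{"dx":0,"dy":-0.0062,"dz":0.0009,"rx":0,"ry":0,"rz":0,"hand":0.006},{"dx":0,"dy":-0.0062,"dz":0.0014,"rx":0,"ry":0,"rz":0,"hand":0.006},{"dx":0,"dy":-0.006,"dz":0.002,"rx":0,"ry":0,"rz":0,"hand":0.006},{"dx":0,"dy":-0.0058,"dz":0.0024,"rx":0,"ry":0,"rz":0,"hand":0.006},{"dx":0,"dy":-0.0055,"dz":0.003,"rx":0,"ry":0,"rz":0,"hand":0.006}]'
python3 -m pendant '[{"dx":0,"dy":-0.0053,"dz":0.0035,"rx":0,"ry":0,"rz":0,"hand":0.006},{"dx":0,"dy":-0.0049,"dz":0.0039,"rx":0,"ry":0,"rz":0,"hand":0.006},{"dx":0,"dy":-0.0045,"dz":0.0044,"rx":0,"ry":0,"rz":0,"hand":0.006},{"dx":0,"dy":-0.0041,"dz":0.0048,"rx":0,"ry":0,"rz":0,"hand":0.006},{"dx":0,"dy":-0.0037,"dz":0.0051,"rx":0,"ry":0,"rz":0,"hand":0.006},{"dx":0,"dy":-0.0032,"dz":0.0054,"rx":0,"ry":0,"rz":0,"hand":0.006},{"dx":0,"dy":-0.0027,"dz":0.0057,"rx":0,"ry":0,"rz":0,"hand":0.006},{"dx":0,"dy":-0.0022,"dz":0.0059,"rx":0,"ry":0,"rz":0,"hand":0.006},{"dx":0,"dy":-0.0017,"dz":0.0061,"rx":0,"ry":0,"rz":0,"hand":0.006},{"dx":0,"dy":-0.0008,"dz":0.006,"rx":0,"ry":0,"rz":0,"hand":0.006},{"dx":0,"dy":0,"dz":0,"rx":0,"ry":0,"rz":0,"hand":0.006},{"dx":0,"dy":0,"dz":0,"rx":0,"ry":0,"rz":0,"hand":0.006}]'
python3 -m pendant '[{"dx":0,"dy":0,"dz":0,"rx":0,"ry":0,"rz":0,"hand":0.006},{"dx":0,"dy":0,"dz":0,"rx":0,"ry":0,"rz":0,"hand":0.006},{"dx":0,"dy":0,"dz":0,"rx":0,"ry":0,"rz":0,"hand":0.006},{"dx":0,"dy":0,"dz":0,"rx":0,"ry":0,"rz":0,"hand":0.006},{"dx":0,"dy":0,"dz":0,"rx":0,"ry":0,"rz":0,"hand":0.006}]'
python3 -m pendant '[{"dx":0,"dy":0.0013,"dz":-0.0069,"rx":0,"ry":0,"rz":0,"hand":0.006},{"dx":0,"dy":0.0035,"dz":-0.0106,"rx":0,"ry":0,"rz":0,"hand":0.006},{"dx":0,"dy":0.0059,"dz":-0.0111,"rx":0,"ry":0,"rz":0,"hand":0.006},{"dx":0,"dy":0.0078,"dz":-0.0099,"rx":0,"ry":0,"rz":0,"hand":0.006},{"dx":0,"dy":0.0095,"dz":-0.0083,"rx":0,"ry":0,"rz":0,"hand":0.006},{"dx":0,"dy":0.0108,"dz":-0.0065,"rx":0,"ry":0,"rz":0,"hand":0.006},{"dx":0,"dy":0.0118,"dz":-0.0044,"rx":0,"ry":0,"rz":0,"hand":0.006}]'
python3 -m pendant '[{"dx":0,"dy":0.0124,"dz":-0.0023,"rx":0,"ry":0,"rz":0,"hand":0.006},{"dx":0,"dy":0.0126,"dz":0,"rx":0,"ry":0,"rz":0,"hand":0.006},{"dx":0,"dy":0.0124,"dz":0.0023,"rx":0,"ry":0,"rz":0,"hand":0.006},{"dx":0,"dy":0.0118,"dz":0.0044,"rx":0,"ry":0,"rz":0,"hand":0.006},{"dx":0,"dy":0.0108,"dz":0.0065,"rx":0,"ry":0,"rz":0,"hand":0.006},{"dx":0,"dy":0.0095,"dz":0.0083,"rx":0,"ry":0,"rz":0,"hand":0.006},{"dx":0,"dy":0.0078,"dz":0.0099,"rx":0,"ry":0,"rz":0,"hand":0.006},{"dx":0,"dy":0.0054,"dz":0.0098,"rx":0,"ry":0,"rz":0,"hand":0.006},{"dx":0,"dy":0,"dz":0,"rx":0,"ry":0,"rz":0,"hand":0.006}]'
python3 look.py p10
cat > balls.py <<'E'
from h import *
import sys
for n in sys.argv[1:]:
    im=load(n+".npy")["side"]; g=cv2.cvtColor(im["frame"],cv2.COLOR_RGB2GRAY)
    # pan floor polygon (ball-centre height), inset; pan: x .436..., corners from rim
    c=np.array([[.440,.118],[.432+.008,.034],[.632,.020],[.638,.108]])
    poly=np.array([proj(im,[*p,.008]) for p in c]).astype(np.int32)
    m=cv2.fillPoly(np.zeros(g.shape,np.uint8),[poly],1)
    bh=cv2.morphologyEx(g,cv2.MORPH_BLACKHAT,cv2.getStructuringElement(2,(15,15)))
    k,l,st,ce=cv2.connectedComponentsWithStats(((bh>12)&(m>0)).astype(np.uint8))
    print(n,[(np.round(a).astype(int).tolist(),int(s[4]),int(s[2]),int(s[3]),ray(im,*a,.01)[:2].round(3).tolist()) for a,s in zip(ce[1:],st[1:]) if s[4]>8])
E
python3 balls.py p7 p9 p10
```

```text
clock: 21.18
position: [0.5506, -0.038, 0.1803]
ee_rot: [0.006, 0.724, 0.69, 0.004]
contact_force: [-0.1, 1.3, 11.8]
width: 0.0095
gripper_force: 53.0
clock: 22.18
position: [0.5123, -0.0368, 0.1246]
ee_rot: [0.001, 0.723, 0.69, -0.001]
contact_force: [-5.1, -3.2, 5.1]
width: 0.0096
gripper_force: 59.8
clock: 22.6
position: [0.5123, -0.0368, 0.1246]
ee_rot: [0.001, 0.723, 0.69, -0.001]
contact_force: [-4.6, -2.4, 5.6]
width: 0.0096
gripper_force: 59.9
clock: 23.18
position: [0.5545, -0.038, 0.1816]
ee_rot: [-0.007, 0.723, 0.69, -0.008]
contact_force: [-21.4, -2.7, 20.5]
width: 0.0097
gripper_force: 54.9
clock: 23.93
position: [0.6463, -0.0411, 0.1416]
ee_rot: [-0.001, 0.724, 0.69, -0.0]
contact_force: [-1.8, 0.8, -1.6]
width: 0.0096
gripper_force: 52.9
theta 0.28686217420740245 0.07158966294080207
p7 [([241, 291], 111, 16, 10, [0.528, 0.062]), ([192, 304], 59, 19, 25, [0.441, 0.077])]
p9 [([250, 285], 54, 9, 9, [0.549, 0.068]), ([293, 286], 10, 5, 4, [0.614, 0.024]), ([237, 293], 108, 18, 9, [0.52, 0.061]), ([192, 303], 64, 19, 25, [0.441, 0.078])]
p10 [([250, 285], 55, 9, 9, [0.55, 0.069]), ([237, 293], 104, 19, 9, [0.52, 0.061]), ([192, 304], 58, 19, 25, [0.441, 0.077])]
```

```bash
python3 -m pendant '[{"dx":0,"dy":0,"dz":-0.002,"rx":0,"ry":0,"rz":0,"hand":0.006},{"dx":0,"dy":-0.0054,"dz":-0.0098,"rx":0,"ry":0,"rz":0,"hand":0.006},{"dx":0,"dy":-0.0078,"dz":-0.0099,"rx":0,"ry":0,"rz":0,"hand":0.006},{"dx":0,"dy":-0.0095,"dz":-0.0083,"rx":0,"ry":0,"rz":0,"hand":0.006},{"dx":0,"dy":-0.0108,"dz":-0.0065,"rx":0,"ry":0,"rz":0,"hand":0.006},{"dx":0,"dy":-0.0118,"dz":-0.0044,"rx":0,"ry":0,"rz":0,"hand":0.006},{"dx":0,"dy":-0.0124,"dz":-0.0023,"rx":0,"ry":0,"rz":0,"hand":0.006},{"dx":0,"dy":-0.0126,"dz":0,"rx":0,"ry":0,"rz":0,"hand":0.006},{"dx":0,"dy":-0.0124,"dz":0.0023,"rx":0,"ry":0,"rz":0,"hand":0.006},{"dx":0,"dy":-0.0118,"dz":0.0044,"rx":0,"ry":0,"rz":0,"hand":0.006},{"dx":0,"dy":-0.0055,"dz":0.003,"rx":0,"ry":0,"rz":0,"hand":0.006}]'
python3 -m pendant '[{"dx":0,"dy":-0.0053,"dz":0.0035,"rx":0,"ry":0,"rz":0,"hand":0.006},{"dx":0,"dy":-0.0049,"dz":0.0039,"rx":0,"ry":0,"rz":0,"hand":0.006},{"dx":0,"dy":-0.0045,"dz":0.0044,"rx":0,"ry":0,"rz":0,"hand":0.006},{"dx":0,"dy":-0.0041,"dz":0.0048,"rx":0,"ry":0,"rz":0,"hand":0.006},{"dx":0,"dy":-0.0037,"dz":0.0051,"rx":0,"ry":0,"rz":0,"hand":0.006},{"dx":0,"dy":-0.0032,"dz":0.0054,"rx":0,"ry":0,"rz":0,"hand":0.006},{"dx":0,"dy":-0.0027,"dz":0.0057,"rx":0,"ry":0,"rz":0,"hand":0.006},{"dx":0,"dy":-0.0022,"dz":0.0059,"rx":0,"ry":0,"rz":0,"hand":0.006},{"dx":0,"dy":-0.0017,"dz":0.0061,"rx":0,"ry":0,"rz":0,"hand":0.006},{"dx":0,"dy":-0.0008,"dz":0.008,"rx":0,"ry":0,"rz":0,"hand":0.006},{"dx":0,"dy":0,"dz":0,"rx":0,"ry":0,"rz":0,"hand":0.006},{"dx":0,"dy":0,"dz":0,"rx":0,"ry":0,"rz":0,"hand":0.006}]'
python3 -m pendant '[{"dx":0,"dy":0,"dz":0,"rx":0,"ry":0,"rz":0,"hand":0.006},{"dx":0,"dy":0,"dz":0,"rx":0,"ry":0,"rz":0,"hand":0.006},{"dx":0,"dy":0,"dz":0,"rx":0,"ry":0,"rz":0,"hand":0.006},{"dx":0,"dy":0,"dz":0,"rx":0,"ry":0,"rz":0,"hand":0.006},{"dx":0,"dy":0,"dz":0,"rx":0,"ry":0,"rz":0,"hand":0.006}]'
python3 look.py p11; python3 balls.py p8 p11
```

```text
clock: 24.95
position: [0.5497, -0.0385, 0.1821]
ee_rot: [0.007, 0.724, 0.69, 0.003]
contact_force: [-1.4, -2.9, 14.6]
width: 0.0095
gripper_force: 53.9
clock: 25.95
position: [0.5117, -0.0372, 0.124]
ee_rot: [0.001, 0.723, 0.691, -0.002]
contact_force: [-3.2, -3.9, 0.1]
width: 0.0098
gripper_force: 59.8
clock: 26.37
position: [0.5117, -0.0372, 0.1239]
ee_rot: [0.001, 0.723, 0.691, -0.002]
contact_force: [-3.6, -4.8, 0.3]
width: 0.0096
gripper_force: 59.8
theta 2.866217342291014 0.06971965824928662
p8 [([265, 271], 136, 17, 14, [0.595, 0.091]), ([252, 270], 17, 7, 6, [0.574, 0.106]), ([250, 285], 51, 8, 8, [0.549, 0.069]), ([238, 292], 132, 17, 13, [0.521, 0.063]), ([293, 286], 9, 4, 3, [0.614, 0.024]), ([186, 296], 10, 7, 10, [0.44, 0.104])]
p11 [([269, 264], 9, 3, 4, [0.612, 0.107]), ([265, 272], 147, 16, 16, [0.592, 0.089]), ([252, 271], 20, 7, 7, [0.573, 0.104]), ([250, 285], 53, 9, 8, [0.55, 0.069]), ([238, 292], 140, 18, 14, [0.522, 0.064])]
```

```bash
python3 -m pendant '[{"dx":0,"dy":0.0013,"dz":-0.0089,"rx":0,"ry":0,"rz":0,"hand":0.006},{"dx":0,"dy":0.0035,"dz":-0.0106,"rx":0,"ry":0,"rz":0,"hand":0.006},{"dx":0,"dy":0.0059,"dz":-0.0111,"rx":0,"ry":0,"rz":0,"hand":0.006},{"dx":0,"dy":0.0078,"dz":-0.0099,"rx":0,"ry":0,"rz":0,"hand":0.006},{"dx":0,"dy":0.0095,"dz":-0.0083,"rx":0,"ry":0,"rz":0,"hand":0.006},{"dx":0,"dy":0.0108,"dz":-0.0065,"rx":0,"ry":0,"rz":0,"hand":0.006},{"dx":0,"dy":0.0118,"dz":-0.0044,"rx":0,"ry":0,"rz":0,"hand":0.006}]'
python3 -m pendant '[{"dx":0,"dy":0.0124,"dz":-0.0023,"rx":0,"ry":0,"rz":0,"hand":0.006},{"dx":0,"dy":0.0126,"dz":0,"rx":0,"ry":0,"rz":0,"hand":0.006},{"dx":0,"dy":0.0124,"dz":0.0023,"rx":0,"ry":0,"rz":0,"hand":0.006},{"dx":0,"dy":0.0118,"dz":0.0044,"rx":0,"ry":0,"rz":0,"hand":0.006},{"dx":0,"dy":0.0108,"dz":0.0065,"rx":0,"ry":0,"rz":0,"hand":0.006},{"dx":0,"dy":0.0095,"dz":0.0083,"rx":0,"ry":0,"rz":0,"hand":0.006},{"dx":0,"dy":0.0078,"dz":0.0099,"rx":0,"ry":0,"rz":0,"hand":0.006},{"dx":0,"dy":0.0054,"dz":0.0098,"rx":0,"ry":0,"rz":0,"hand":0.006},{"dx":0,"dy":0,"dz":0,"rx":0,"ry":0,"rz":0,"hand":0.006},{"dx":0,"dy":0,"dz":0,"rx":0,"ry":0,"rz":0,"hand":0.006},{"dx":0,"dy":0,"dz":0,"rx":0,"ry":0,"rz":0,"hand":0.006},{"dx":0,"dy":0,"dz":0,"rx":0,"ry":0,"rz":0,"hand":0.006}]'
python3 look.py p12; python3 balls.py p12
python3 - <<'E'
# top view: bright/dark blobs on the pan floor
from h import *
for n in ("p7","p9","p10","p12"):
    im=load(n+".npy")["top"]; g=cv2.cvtColor(im["frame"],cv2.COLOR_RGB2GRAY)
    poly=np.array([proj(im,[x,y,.006]) for x,y in [(.445,.115),(.442,.034),(.60,.023),(.60,.108)]]).astype(np.int32)
    m=cv2.fillPoly(np.zeros(g.shape,np.uint8),[poly],1)
    bh=cv2.morphologyEx(g,cv2.MORPH_BLACKHAT,cv2.getStructuringElement(2,(13,13)))
    k,l,st,ce=cv2.connectedComponentsWithStats(((bh>15)&(m>0)).astype(np.uint8))
    print(n,[(np.round(a).astype(int).tolist(),int(s[4]),ray(im,*a,.01)[:2].round(3).tolist()) for a,s in zip(ce[1:],st[1:]) if s[4]>10])
E
```

```text
clock: 27.05
position: [0.5543, -0.0385, 0.1838]
ee_rot: [-0.006, 0.723, 0.69, -0.008]
contact_force: [-21.1, -1.4, 17.2]
width: 0.0097
gripper_force: 54.4
clock: 28.05
position: [0.646, -0.041, 0.1445]
ee_rot: [-0.0, 0.724, 0.69, 0.0]
contact_force: [-4.6, 3.4, 4.9]
width: 0.0096
gripper_force: 54.0
theta 0.3248741661183092 0.0725308368779529
p12 [([254, 271], 12, 6, 6, [0.575, 0.101]), ([250, 285], 50, 8, 8, [0.55, 0.069]), ([237, 293], 105, 18, 9, [0.52, 0.062]), ([192, 303], 65, 19, 25, [0.441, 0.078])]
p7 [([301, 270], 688, [0.568, 0.068]), ([286, 254], 14, [0.591, 0.1]), ([307, 296], 130, [0.523, 0.051]), ([270, 336], 26, [0.447, 0.105])]
p9 [([287, 252], 13, [0.596, 0.098]), ([300, 271], 742, [0.566, 0.069]), ([306, 298], 153, [0.519, 0.053]), ([267, 335], 13, [0.447, 0.111])]
p10 [([301, 270], 704, [0.568, 0.069]), ([293, 290], 15, [0.53, 0.078]), ([306, 298], 162, [0.52, 0.053]), ([270, 336], 26, [0.447, 0.105])]
p12 [([301, 270], 730, [0.567, 0.068]), ([286, 253], 11, [0.593, 0.099]), ([293, 290], 16, [0.529, 0.078]), ([306, 298], 170, [0.52, 0.053]), ([267, 335], 13, [0.447, 0.111])]
```

```bash
python3 - <<'E'
from h import *
a=load("p9.npy")["top"]; b=load("p12.npy")["top"]; s=load("p12.npy")["side"]; s9=load("p9.npy")["side"]
print(proj(s,[.529,.078,.01]))
T=lambda im:cv2.resize(cv2.convertScaleAbs(im["frame"][270:330,258:335,::-1],alpha=1.5),(400,300),interpolation=2)
S=lambda im:cv2.resize(cv2.convertScaleAbs(im["frame"][250:310,215:292,::-1],alpha=1.8),(400,300),interpolation=2)
cv2.imwrite("pics/cmp.png",np.vstack([np.hstack([T(a),T(b)]),np.hstack([S(s9),S(s)])]))
E
```

```text
[237.5395599  286.09155755]
```

View pics/cmp.png

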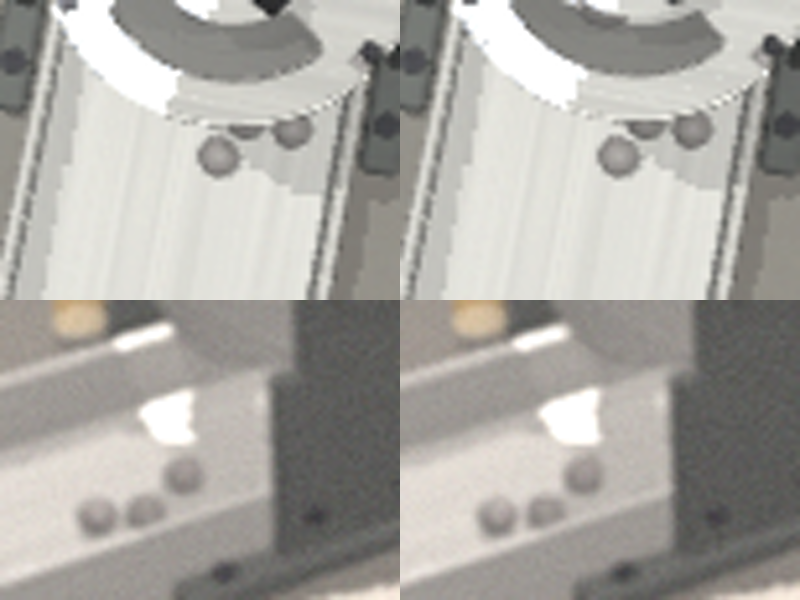

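The top row (p9 against p12) and the bottom row show the same three balls in the pan. A fourth could have fallen at x≈0.60, hidden behind the side plate. I'll bring the jar upright, let go, and check under it with the wrist camera, by numbers only.

```bash
python3 -m pendant '[{"dx":0,"dy":0.0025,"dz":0.007,"rx":0,"ry":0,"rz":0,"hand":0.006},{"dx":0,"dy":0.002,"dz":0.007,"rx":0,"ry":0,"rz":0,"hand":0.006},{"dx":0,"dy":0.001,"dz":0.0062,"rx":0,"ry":0,"rz":0,"hand":0.006},{"dx":0,"dy":0,"dz":0.004,"rx":0,"ry":0,"rz":0,"hand":0.006},{"dx":0,"dy":0,"dz":0.001,"rx":0,"ry":0,"rz":0,"hand":0.006}]'
python3 -c "
from h import *
p=manip.get_state()['position'];print(1.45-np.arctan2(p[0]-.5806,p[2]-.1132),np.hypot(p[0]-.5806,p[2]-.1132))"
```

```text
clock: 28.57
position: [0.6507, -0.0411, 0.1282]
ee_rot: [0.001, 0.724, 0.69, 0.001]
contact_force: [-20.2, 4.8, 50.3]
width: 0.0098
gripper_force: 56.7
0.08982101867758407 0.0716912009792371
```

```bash
python3 -m pendant '[{"dx":0,"dy":-0.002,"dz":-0.008,"rx":0,"ry":0,"rz":0,"hand":0.006},{"dx":0,"dy":0,"dz":0,"rx":0,"ry":0,"rz":0,"hand":0.02},{"dx":0,"dy":0,"dz":0,"rx":0,"ry":0,"rz":0,"hand":0.04},{"dx":0,"dy":0,"dz":0,"rx":0,"ry":0,"rz":0,"hand":0.05}]'
python3 - <<'E'
from h import *
print(manip.get_state()["position"])
a=load("top0.npy"); b=manip.get_image("top"); np.save("t13.npy",b,allow_pickle=True)
disc(a,(305,249.5),30,46,.176,np.r_[-30:210:3]); disc(b,(305,249.5),30,46,.172,np.r_[20:210:3]); 
t2=load("t2.npy")
import cv2
v=b["frame"].max(2)
darkblob(b,(285,325,232,266),.196); 
s=manip.get_image("side"); np.save("s13.npy",s,allow_pickle=True)
E
```

```text
clock: 28.9
position: [0.6516, -0.0425, 0.1257]
ee_rot: [0.001, 0.724, 0.69, 0.0]
contact_force: [-0.1, -0.6, 0.5]
width: 0.0432
gripper_force: 0.0
[ 0.65157146 -0.04251778  0.12567596]
disc [0.5838 0.0716 0.0551] 0.00064
disc [0.5829 0.0715 0.055 ] 0.00093
blob [293 238  24  23 197] rect cen [580.1  72.9] wh [38.9 14.4] mean [580.   71.9] ang 55.81
```

```bash
python3 -m pendant '[{"dx":0,"dy":0,"dz":-0.04,"rx":0,"ry":0,"rz":0,"hand":0.06},{"dx":0,"dy":0,"dz":-0.04,"rx":0,"ry":0,"rz":0,"hand":0.06},{"dx":0,"dy":0,"dz":-0.04,"rx":0,"ry":0,"rz":0,"hand":0.06},{"dx":0.007,"dy":-0.015,"dz":-0.03,"rx":0,"ry":0,"rz":0,"hand":0.06},{"dx":0.015,"dy":-0.03,"dz":-0.01,"rx":0,"ry":0,"rz":0,"hand":0.06},{"dx":0.018,"dy":-0.035,"dz":0,"rx":0,"ry":0,"rz":0,"hand":0.06},{"dx":0.018,"dy":-0.035,"dz":0,"rx":0,"ry":0,"rz":0,"hand":0.06},{"dx":0.018,"dy":-0.035,"dz":0,"rx":0,"ry":0,"rz":0,"hand":0.06},{"dx":0.018,"dy":-0.035,"dz":0,"rx":0,"ry":0,"rz":0,"hand":0.06},{"dx":0.018,"dy":-0.035,"dz":0,"rx":0,"ry":0,"rz":0,"hand":0.06}]'
python3 -m pendant '[{"dx":0,"dy":0,"dz":0,"rx":0,"ry":0,"rz":-7.15,"hand":0.06},{"dx":0,"dy":0,"dz":0,"rx":0,"ry":0,"rz":-7.15,"hand":0.06},{"dx":0,"dy":0,"dz":0,"rx":0,"ry":0,"rz":-7.15,"hand":0.06},{"dx":0,"dy":0,"dz":0,"rx":0,"ry":0,"rz":-7.15,"hand":0.06},{"dx":0,"dy":0,"dz":0,"rx":0,"ry":0,"rz":-7.15,"hand":0.06},{"dx":0,"dy":0,"dz":0,"rx":0,"ry":0,"rz":-7.15,"hand":0.06},{"dx":0,"dy":0,"dz":0,"rx":0,"ry":0,"rz":-7.15,"hand":0.06},{"dx":0,"dy":0,"dz":0,"rx":0,"ry":0,"rz":-7.15,"hand":0.06},{"dx":0,"dy":0,"dz":0,"rx":0,"ry":0,"rz":-7.15,"hand":0.06},{"dx":0,"dy":0,"dz":0,"rx":0,"ry":0,"rz":-7.15,"hand":0.06},{"dx":0,"dy":0,"dz":0,"rx":0,"ry":0,"rz":-7.15,"hand":0.06},{"dx":0,"dy":0,"dz":0,"rx":0,"ry":0,"rz":-7.15,"hand":0.06}]'
python3 -c "
from h import *
plan([.44,.07,.16],180)"
```

```text
clock: 29.83
position: [0.4349, 0.081, 0.2847]
ee_rot: [-0.0, 0.724, 0.69, -0.0]
contact_force: [0.1, 1.1, 0.6]
width: 0.0598
gripper_force: 0.0
clock: 30.83
position: [0.4367, 0.0804, 0.2848]
ee_rot: [-0.0, 0.058, 0.998, -0.0]
contact_force: [-0.4, 0.6, 1.0]
width: 0.0599
gripper_force: 0.0
t 30.83 shift tool mm [ -4.5  -9.8 124.8] yaw 173.4 rz -6.6 tilt [-6.e-04 -5.e-04 -1.e+00] q [ 0.03  0.05  1.66 -0.    1.44 -1.43]
```

```bash
python3 -m pendant '[{"dx":0,"dy":-0.01,"dz":0.03,"rx":0,"ry":0,"rz":-6.6,"hand":0.06},{"dx":0,"dy":0,"dz":0.04,"rx":0,"ry":0,"rz":0,"hand":0.06},{"dx":0,"dy":0,"dz":0.04,"rx":0,"ry":0,"rz":0,"hand":0.06},{"dx":0,"dy":0,"dz":0,"rx":0,"ry":-6.4,"rz":0,"hand":0.06},{"dx":0,"dy":0,"dz":0,"rx":0,"ry":-6.4,"rz":0,"hand":0.06},{"dx":0,"dy":0,"dz":0,"rx":0,"ry":-6.4,"rz":0,"hand":0.06},{"dx":0,"dy":0,"dz":0,"rx":0,"ry":-6.4,"rz":0,"hand":0.06},{"dx":0,"dy":0,"dz":0,"rx":0,"ry":-6.4,"rz":0,"hand":0.06},{"dx":0,"dy":0,"dz":0,"rx":0,"ry":-6.4,"rz":0,"hand":0.06},{"dx":0,"dy":0,"dz":0,"rx":0,"ry":0,"rz":0,"hand":0.06}]'
cat > wb.py <<'E'
from h import *
import sys
def det(im):
    p=wpose(im); g=cv2.cvtColor(im["frame"],cv2.COLOR_RGB2GRAY)
    print("cam",p[0].round(3),"axis",(-p[1][:,2]).round(3),"target px",proj(im,[.6,.07,.01],p).round())
    poly=np.array([proj(im,[x,y,.006],p) for x,y in [(.445,.118),(.443,.035),(.625,.023),(.625,.110)]]).astype(np.int32); print(poly.tolist())
    m=cv2.fillPoly(np.zeros(g.shape,np.uint8),[poly],1)
    for nm,op in (("dark",cv2.MORPH_BLACKHAT),("light",cv2.MORPH_TOPHAT)):
        bh=cv2.morphologyEx(cv2.GaussianBlur(g,(0,0),1),op,cv2.getStructuringElement(2,(35,35)))
        k,l,st,ce=cv2.connectedComponentsWithStats(((bh>15)&(m>0)).astype(np.uint8))
        for a,s in zip(ce[1:],st[1:]):
            if s[4]>25: print(nm,np.round(a).astype(int),"area",s[4],"wh",s[2],s[3],ray(im,*a,.01,p)[:2].round(3))
if __name__=="__main__":
    s=manip.get_state(); im=manip.get_image("wrist"); im["s"]=s; np.save(sys.argv[1]+".npy",im,allow_pickle=True); print(s["position"].round(3),s["contact_force"].round(1)); det(im)
E
python3 wb.py w14
```

```text
clock: 31.67
position: [0.4258, 0.0706, 0.1684]
ee_rot: [0.323, 0.002, 0.946, -0.001]
contact_force: [-2.1, 0.3, -1.9]
width: 0.0601
gripper_force: 0.0
[0.426 0.071 0.168] [-2.1  0.3 -1.9]
cam [0.281 0.071 0.237] axis [ 0.815 -0.005 -0.579] target px [282. 205.]
[[342, 84], [235, 83], [242, 214], [315, 214]]
dark [244  90] area 234 wh 25 14 [0.447 0.041]
dark [332 116] area 132 wh 12 23 [0.472 0.113]
dark [251 116] area 224 wh 20 17 [0.472 0.045]
dark [264 158] area 661 wh 41 28 [0.523 0.053]
dark [279 196] area 1925 wh 80 46 [0.582 0.068]
light [240  97] area 50 wh 12 8 [0.453 0.038]
light [332 102] area 109 wh 18 13 [0.458 0.111]
light [321 110] area 112 wh 18 17 [0.466 0.103]
light [256 157] area 2747 wh 60 99 [0.521 0.047]
light [317 186] area 73 wh 13 11 [0.565 0.107]
light [298 209] area 397 wh 54 16 [0.607 0.089]
```

```bash
cat > hc.py <<'E'
from h import *
import sys
im=load(sys.argv[1]+".npy"); p=wpose(im); g=cv2.cvtColor(im["frame"],cv2.COLOR_RGB2GRAY)
x0,x1,y0,y1=225,355,80,235; k=5
c=cv2.createCLAHE(3,(4,4)).apply(cv2.resize(cv2.GaussianBlur(g,(0,0),.7)[y0:y1,x0:x1],None,fx=k,fy=k,interpolation=2))
dd=np.linalg.norm(np.array([.57,.07,.01])-p[0]); r=.007*im["fx"]/dd; print("expected r",r.round(1))
C=cv2.HoughCircles(c,cv2.HOUGH_GRADIENT_ALT,1.5,r*k,param1=120,param2=float(sys.argv[2]),minRadius=int(r*k*.75),maxRadius=int(r*k*1.4))
for q in ([] if C is None else C[0]):
    u,v=q[0]/k+x0,q[1]/k+y0; print("px",round(u),round(v),"r",round(q[2]/k,1),ray(im,u,v,.010,p)[:2].round(3), "mean",g[int(v)-3:int(v)+4,int(u)-3:int(u)+4].mean().round(), "ring",int(np.median(g[int(v)-12:int(v)+13,int(u)-12:int(u)+13])))
E
python3 hc.py w14 0.6; python3 - <<'E'
from h import *
im=load("w14.npy"); p=wpose(im); g=cv2.cvtColor(im["frame"],cv2.COLOR_RGB2GRAY)
for x in np.arange(.50,.632,.007): print(round(x,3),*[int(g[int(round(v)),int(round(u))]) for u,v in [proj(im,[x,y,.008],p) for y in np.arange(.02,.122,.006)]])
E
```

```text
expected r 6.6
px 250 162 r 7.7 [0.529 0.04 ] mean 185.0 ring 244
px 266 163 r 7.8 [0.53  0.056] mean 197.0 ring 227
px 280 177 r 6.7 [0.551 0.069] mean 179.0 ring 196
px 274 157 r 5.9 [0.521 0.063] mean 223.0 ring 228
px 311 192 r 7.0 [0.576 0.102] mean 146.0 ring 146
0.5 229 106 251 251 250 250 251 251 250 251 250 250 250 250 250 250 246
0.507 223 120 251 252 251 250 245 143 234 251 250 250 250 250 250 250 245
0.514 153 139 247 250 250 250 250 166 129 250 250 250 250 250 251 250 245
0.521 139 143 248 89 136 245 143 237 194 251 249 251 250 250 251 250 245
0.528 160 153 248 180 147 131 154 196 250 251 250 250 251 250 250 251 245
0.535 88 153 233 224 175 176 230 173 243 250 250 250 250 250 250 250 244
0.542 165 238 246 228 246 243 210 245 219 244 243 250 250 250 250 250 244
0.549 108 236 246 244 246 245 244 121 159 93 244 245 251 250 250 243 244
0.556 81 234 245 244 245 244 243 175 227 147 244 244 245 245 245 243 244
0.563 82 247 245 242 246 244 140 142 212 143 144 142 141 241 246 243 244
0.57 81 234 245 241 143 144 138 140 141 141 142 145 146 145 147 243 243
0.577 79 233 243 236 148 142 140 140 138 141 142 144 143 142 146 143 243
0.584 80 245 244 138 145 141 142 138 141 144 145 146 141 146 146 142 142
0.591 80 244 144 141 141 140 139 142 142 141 142 147 172 150 148 140 140
0.598 80 243 143 139 146 141 140 142 144 143 144 166 171 174 158 143 144
0.605 79 144 140 138 140 145 144 142 143 148 144 173 171 174 176 142 141
0.612 83 141 139 139 143 144 146 144 144 166 172 174 172 177 174 142 140
0.619 83 148 146 141 142 142 147 147 173 172 174 178 171 177 174 144 143
0.626 88 175 165 163 170 171 173 171 173 175 173 179 174 176 175 145 143
```

```bash
python3 - <<'E'
from h import *
t=load("p12.npy")["top"]; s=load("p12.npy")["side"]; w=load("w14.npy"); p=wpose(w)
print("top A,B,Cpart", [ray(t,*u,.007)[:2].round(4).tolist() for u in [(300.2,301.2),(314.2,296),(305.2,294)]])
print("side", [ray(s,*u,.007)[:2].round(4).tolist() for u in [(233.7,293),(243,292.2),(250,285)]])
print("wrist", [ray(w,*u,.007,p)[:2].round(4).tolist() for u in [(274,157),(250,162),(266,163),(280,177)]])
# disc edge in the wrist view: contours of non-background in bright part
g=cv2.cvtColor(w["frame"],cv2.COLOR_RGB2GRAY)
for v in range(146,190,3): print(v,*g[v,240:296:3])
E
```

```text
top A,B,Cpart [[0.5129, 0.0621], [0.5255, 0.0388], [0.5266, 0.0551]]
side [[0.5158, 0.0676], [0.5309, 0.0607], [0.5513, 0.072]]
wrist [[0.5242, 0.063], [0.5311, 0.0394], [0.5327, 0.055], [0.554, 0.0686]]
146 251 250 251 250 250 251 251 250 248 246 136 86 83 158 250 250 250 250 251
149 248 246 251 250 250 251 251 250 251 211 123 146 146 104 250 250 250 250 250
152 247 246 248 244 245 248 251 250 250 205 182 205 207 161 240 251 250 250 250
155 248 247 245 138 136 230 247 245 145 143 216 237 229 194 242 251 250 249 250
158 246 246 104 124 112 85 247 177 104 109 208 231 228 212 250 251 250 249 250
161 247 205 165 185 167 129 235 131 171 177 156 163 250 250 250 250 250 250 250
164 247 219 197 221 199 166 238 169 213 226 199 158 243 244 250 250 250 249 251
167 247 247 205 228 216 165 246 197 214 228 215 236 243 244 244 246 251 250 250
170 247 246 247 228 225 246 246 243 224 210 239 245 238 219 238 244 245 243 250
173 247 246 247 244 243 247 246 244 243 244 244 244 94 115 97 129 245 244 245
176 247 246 247 244 243 245 246 243 244 243 244 159 165 178 162 105 245 245 244
179 247 246 246 245 241 244 245 244 243 244 244 183 195 227 197 147 243 244 245
182 247 245 246 245 240 245 246 243 243 240 188 144 199 226 202 146 141 141 142
185 234 245 245 244 241 243 245 243 140 144 141 144 138 139 142 142 143 144 139
188 234 244 245 244 242 241 143 141 140 139 139 145 139 144 139 144 141 140 140
```

All four small balls are in the pan: the wrist image has four separate 14 mm discs at (275,152), (249,163), (266,164) and (281,178). No side view had shown all four together. Next I back off and compare the crank and cap positions with the upright start.

```bash
python3 -m pendant '[{"dx":0,"dy":0,"dz":-0.02,"rx":0,"ry":0,"rz":0,"hand":0.06},{"dx":0,"dy":0,"dz":-0.03,"rx":0,"ry":3,"rz":0,"hand":0.06},{"dx":0,"dy":0,"dz":-0.03,"rx":0,"ry":6,"rz":0,"hand":0.06},{"dx":0,"dy":0,"dz":-0.03,"rx":0,"ry":6,"rz":0,"hand":0.06},{"dx":0,"dy":0,"dz":0,"rx":0,"ry":6,"rz":0,"hand":0.06},{"dx":0,"dy":0,"dz":0,"rx":0,"ry":0,"rz":0,"hand":0.06}]'
python3 - <<'E'
from h import *
for n,box in (("side",(315,350,225,252)),("top",(358,404,210,235))):
    a=load(n+"0.npy"); b=manip.get_image(n); np.save(n+"F.npy",b,allow_pickle=True)
    x0,x1,y0,y1=box; A=a["frame"].min(2).astype(np.float32); B=b["frame"].min(2).astype(np.float32)
    r=cv2.matchTemplate(cv2.resize(B[y0-10:y1+10,x0-10:x1+10],None,fx=8,fy=8,interpolation=2),cv2.resize(A[y0:y1,x0:x1],None,fx=8,fy=8,interpolation=2),cv2.TM_CCOEFF_NORMED)
    _,m,_,l=cv2.minMaxLoc(r); print(n,"grip shift px",np.array(l)/8-10,m)
    P=np.array([.6485,-.043,.1334]); th=.05; print("  per .05 rad:",proj(b,P+[.07*(np.sin(1.4)-np.sin(1.45)),0,.07*(np.cos(1.4)-np.cos(1.45))])-proj(b,P))
b=load("topF.npy"); disc(b,(305,249.5),30,46,.172,np.r_[-30:210:3]); 
darkblob(b,(285,325,232,266),.198)
# bystanders
for n in ("side","top"):
    a=load(n+"0.npy")["frame"].astype(np.float32); b=load(n+"F.npy")["frame"].astype(np.float32)
    for nm,P in (("vial",[.5663,.1852,.05]),("bottle",None)):
        if P is None: u,v=(285,180) if n=="side" else (212,146)
        else: u,v=proj(load(n+"0.npy"),P)
        u,v=int(u),int(v); T=a[v-12:v+13,u-12:u+13]; r=cv2.matchTemplate(b[v-18:v+19,u-18:u+19],T,cv2.TM_CCOEFF_NORMED); _,m,_,l=cv2.minMaxLoc(r); print(n,nm,np.array(l)-6,round(m,3))
s=manip.get_state(); print(s["clock"],s["position"],s["contact_force"])
E
```

```text
clock: 32.22
position: [0.3868, 0.0707, 0.2613]
ee_rot: [0.175, 0.003, 0.985, -0.001]
contact_force: [2.4, -0.0, 0.1]
width: 0.0598
gripper_force: 0.0
side grip shift px [ 0.    -1.125] 0.9978423714637756
  per .05 rad: [-0.17842077 -1.72185732]
top grip shift px [0.125 0.   ] 0.9941112995147705
  per .05 rad: [ 0.3594089  -0.07099095]
disc [0.5828 0.0717 0.055 ] 0.00078
blob [293 238  23  23 192] rect cen [579.7  72.9] wh [38.4 14.5] mean [580.1  72.3] ang 55.99
side vial [0 0] 0.985
side bottle [-1  1] 0.783
top vial [0 0] 0.999
top bottle [0 0] 0.984
32.3167 [0.38115001 0.07072879 0.25558608] [-0.74598045 -0.09455219  0.05941081]
```

The grip sits 1.1 px high in the side view, so the jar is about 0.03 rad short of the stop. I'll press it home from above with closed fingers.

```bash
python3 -m pendant '[{"dx":0,"dy":0,"dz":-0.02,"rx":0,"ry":6,"rz":0,"hand":0.02},{"dx":0,"dy":0,"dz":-0.01,"rx":0,"ry":6,"rz":0,"hand":0.0},{"dx":0,"dy":0,"dz":0,"rx":0,"ry":5.4,"rz":0,"hand":0.0},{"dx":0,"dy":0,"dz":0,"rx":0,"ry":0,"rz":0,"hand":0.0}]'
python3 -c "
from h import *
plan([.6485,-.045,.16],180)"
```

```text
clock: 32.65
position: [0.3727, 0.0707, 0.2822]
ee_rot: [0.019, 0.003, 1.0, -0.0]
contact_force: [1.1, 0.9, 0.0]
width: 0.0117
gripper_force: 0.0
t 32.65 shift tool mm [-271.8 -113.8  132.7] yaw 179.62 rz -0.38 tilt [ 3.800e-02 -8.000e-04 -9.993e-01] q [ 0.   -0.08  1.79 -0.    1.39 -1.56]
```

```bash
python3 -m pendant '[{"dx":-0.0305,"dy":-0.0129,"dz":0,"rx":0,"ry":2.2,"rz":0,"hand":0},{"dx":-0.0305,"dy":-0.0129,"dz":0,"rx":0,"ry":0,"rz":0,"hand":0},{"dx":-0.0305,"dy":-0.0129,"dz":0,"rx":0,"ry":0,"rz":0,"hand":0},{"dx":-0.0305,"dy":-0.0129,"dz":0,"rx":0,"ry":0,"rz":0,"hand":0},{"dx":-0.0305,"dy":-0.0129,"dz":0,"rx":0,"ry":0,"rz":0,"hand":0},{"dx":-0.0305,"dy":-0.0129,"dz":0,"rx":0,"ry":0,"rz":0,"hand":0},{"dx":-0.0305,"dy":-0.0129,"dz":0,"rx":0,"ry":0,"rz":0,"hand":0},{"dx":-0.0305,"dy":-0.0129,"dz":0,"rx":0,"ry":0,"rz":0,"hand":0},{"dx":-0.0305,"dy":-0.0129,"dz":0,"rx":0,"ry":0,"rz":0,"hand":0},{"dx":0,"dy":0,"dz":0.04,"rx":0,"ry":0,"rz":0,"hand":0},{"dx":0,"dy":0,"dz":0.04,"rx":0,"ry":0,"rz":0,"hand":0},{"dx":0,"dy":0,"dz":0,"rx":0,"ry":0,"rz":0,"hand":0}]'
python3 -c "
from h import *
plan([.6485,-.045,.145],180)"
```

```text
clock: 33.65
position: [0.636, -0.0458, 0.1942]
ee_rot: [-0.009, 0.003, 1.0, 0.002]
contact_force: [-2.0, 0.5, -1.5]
width: -0.0001
gripper_force: 0.0
t 33.65 shift tool mm [-13.4   0.8  49. ] yaw 179.62 rz -0.38 tilt [-0.0184  0.0032 -0.9998] q [-0.18  0.4   1.41 -0.    1.35 -1.75]
```

```bash
python3 -m pendant '[{"dx":-0.0134,"dy":0,"dz":0.025,"rx":0,"ry":0,"rz":0,"hand":0},{"dx":0,"dy":0,"dz":0.018,"rx":0,"ry":0,"rz":0,"hand":0},{"dx":0,"dy":0,"dz":0.006,"rx":0,"ry":0,"rz":0,"hand":0},{"dx":0,"dy":0,"dz":0.002,"rx":0,"ry":0,"rz":0,"hand":0},{"dx":0,"dy":0,"dz":0,"rx":0,"ry":0,"rz":0,"hand":0}]'
```

```text
clock: 34.07
position: [0.6567, -0.0468, 0.1547]
ee_rot: [0.001, 0.003, 1.0, -0.0]
contact_force: [-0.6, 0.4, -0.4]
width: 0.0
gripper_force: 0.0
```

```bash
python3 -m pendant '[{"dx":0.006,"dy":0,"dz":0.008,"rx":0,"ry":0,"rz":0,"hand":0},{"dx":0,"dy":0,"dz":0.005,"rx":0,"ry":0,"rz":0,"hand":0},{"dx":0,"dy":0,"dz":0.003,"rx":0,"ry":0,"rz":0,"hand":0},{"dx":0,"dy":0,"dz":0.002,"rx":0,"ry":0,"rz":0,"hand":0},{"dx":0,"dy":0,"dz":0,"rx":0,"ry":0,"rz":0,"hand":0}]'
```

```text
clock: 34.48
position: [0.6516, -0.047, 0.1391]
ee_rot: [0.002, 0.003, 1.0, -0.0]
contact_force: [-3.3, 1.5, 9.9]
width: 0.0001
gripper_force: 5.2
```

Contact at z = 0.139 as expected. I'll press a bit more to confirm the stop, then leave.

```bash
python3 -m pendant '[{"dx":0,"dy":0,"dz":0.003,"rx":0,"ry":0,"rz":0,"hand":0},{"dx":0,"dy":0,"dz":0,"rx":0,"ry":0,"rz":0,"hand":0}]'
python3 -m pendant '[{"dx":0,"dy":0,"dz":-0.02,"rx":0,"ry":0,"rz":0,"hand":0},{"dx":0,"dy":0,"dz":-0.04,"rx":0,"ry":0,"rz":0,"hand":0},{"dx":0,"dy":-0.02,"dz":-0.04,"rx":0,"ry":0,"rz":0,"hand":0},{"dx":0,"dy":-0.04,"dz":-0.01,"rx":0,"ry":0,"rz":0,"hand":0},{"dx":0,"dy":-0.04,"dz":0,"rx":0,"ry":0,"rz":0,"hand":0},{"dx":0,"dy":-0.04,"dz":0,"rx":0,"ry":0,"rz":0,"hand":0},{"dx":0,"dy":-0.04,"dz":0,"rx":0,"ry":0,"rz":0,"hand":0},{"dx":0,"dy":0,"dz":0,"rx":0,"ry":0,"rz":0,"hand":0}]'
python3 - <<'E'
from h import *
for n,box in (("side",(315,350,225,252)),("top",(358,404,210,235))):
    a=load(n+"0.npy"); b=manip.get_image(n); np.save(n+"G.npy",b,allow_pickle=True)
    x0,x1,y0,y1=box; A=a["frame"].min(2).astype(np.float32); B=b["frame"].min(2).astype(np.float32)
    r=cv2.matchTemplate(cv2.resize(B[y0-10:y1+10,x0-10:x1+10],None,fx=8,fy=8,interpolation=2),cv2.resize(A[y0:y1,x0:x1],None,fx=8,fy=8,interpolation=2),cv2.TM_CCOEFF_NORMED)
    _,m,_,l=cv2.minMaxLoc(r); print(n,"grip shift px",np.array(l)/8-10,m)
b=load("topG.npy"); disc(b,(305,249.5),30,46,.172,np.r_[-30:210:3]); darkblob(b,(285,325,232,266),.198)
E
```

```text
clock: 34.65
position: [0.6517, -0.047, 0.1388]
ee_rot: [0.003, 0.003, 1.0, -0.001]
contact_force: [-7.0, 0.9, 21.9]
width: -0.0004
gripper_force: 10.8
clock: 35.32
position: [0.6496, -0.2342, 0.2404]
ee_rot: [0.002, 0.006, 1.0, -0.004]
contact_force: [0.6, 0.1, -0.2]
width: 0.0002
gripper_force: 0.0
side grip shift px [0. 0.] 0.9981565475463867
top grip shift px [-0.125  0.   ] 0.9456065893173218
disc [0.584  0.0715 0.0551] 0.00074
blob [293 237  24  23 204] rect cen [581.5  73. ] wh [38.7 15.2] mean [581.9  72.3] ang 55.73
```

```bash
python3 -c "
from rig import manip
print(manip.sign_off())"
```

```text
the job is handed in; nothing more can be done
None
```

The job is handed in at about 35 s: the cap is set flush with the narrow slot over the outlet, all four small balls are in the pan, the large ball did not come out, and the jar is back against its upright stop. The vial and bottle were undisturbed.

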